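# Pack a supply consignment in the clamping carrier

### The arm

A 6-joint arm with a two-finger parallel gripper is mounted at the origin on a cart in front of the work surface, level with it; the furniture and walls round the work are solid. World frame = base frame: x ahead of the robot, y to its left, z up, the work surface at z = 0. Lengths are in mm, angles in degrees, forces in N, time in s.
With the tool pointing down it reaches from about 300 to 850 mm from the base axis. Payload 4.2 kg.
Tool frame: the origin (TCP) lies on the mounting face of the last link; the fingertips stand 191 mm ahead of it and the grasp point (between the pads) lies 172 mm ahead of it; z points along the fingers, x is the direction in which the jaws open and shut, and the axes are right-handed (so a half turn about z gives the same grasp; the last joint's range is limited). The gripper opens to 91 mm and grips with 3 to 60 N. Pads are 32 mm wide; open, the fingers measure 118 mm over their backs; the gripper's body (76 mm by 178 mm) begins 60 mm behind the grasp point.
Start: joints at [67.953, 18.312, 89.639, -0, 72.044, -1.146], TCP at [205.135, 537.162, 404.776] pointing down, gripper open.
Joint ranges: [-177.97, 177.97], [-48.28, 115.42], [12.27, 149.76], [-77.06, 257.06], [2.81, 150.46], [-146.56, 146.56]. Speed limits (degrees/s): [147.25, 147.25, 180, 180, 180, 180].

### API

Orientations are given as [roll, pitch, yaw] about the fixed x, y, z axes, in that order (R = Rz(yaw) Ry(pitch) Rx(roll)).
In Python, from workcell import env gives the robot as it stands.
- The arm moves only by the tool servo_tool, never from a script. Its argument "commands" is a list of rows, each a list of 7 numbers: the turn, a rotation vector about the tool's x, y, z in rad, then the shift along the tool's x, y, z in m, then the closure in counts, from 0 (fully open) to 255 (shut). A call has 1 to 5 rows; each row is the pose to reach, as a shift and turn from the pose measured when the call began, along the tool's axes at that moment; what a row does not reach only later rows make up. A row lasts 1/10 s, in which the tool goes at most 50 mm and 8.59 degrees, less where a joint would pass 70% of its speed; a pose out of reach is approached as far as the arm can. A call with a gripper value outside its range is refused whole. The fingers move at their own pace and stop on an object; "grip_force" is the grip in N (left out, the last holds). Time passes only in rows, so rows that repeat a pose let the fingers close. It gives the time, the measured TCP pose, the force and the opening at its end, in the units of the state.
- env.read_state(): the state, without advancing time (a new reading comes with each control period).
- env.camera(name): name is "side" or "top"; returns a dict with "img" (480x640x3 uint8, blue, green, red), "range_z" (480x640 float32, mm along the optical axis (not along the pixel's ray), 0 where there is no reading), "camera_matrix" (3x3 intrinsics, pixels), "dist_coeffs" ([k1, k2, p1, p2, k3] as OpenCV has them; the pictures are not rectified), "world_to_cam" (4x4, takes a point from world to camera coordinates). Camera axes: x right, y up, looking along -z (the intrinsics and any distortion apply to the point x, -y, -z); pixel columns grow to the right and rows downward; lengths in mm; the calibration is good to about 2 mm. A picture is of the moment at which its call begins.
- env.finish_job(): hands the job in, once; it reports no verdict.
Trained networks look in the newest picture that a camera, given by its name, has taken for a name from the list of things; names that differ only in an ending like _2 or _b are one class to them, and where a whole thing is asked for, a point or a joint stands for the part that bears it (a point fixed in the world has none). Each returns a list of dicts, best first, with "p" (0 to 1); they miss things now and then, are a little off and sometimes report something else, mostly with a low value. They report only what shows in the picture. A call takes as long as a camera call.
- env.find_in(thing, camera): "bbox" ([left, top, right, bottom] in pixels, round what is visible of it).
- env.mark_of(thing, camera): "centre" ([column, row] in pixels: a listed point, or the origin of a listed thing).
The state is a dict: "time_s": time; "joints": joint angles; "qvel": joint speeds; "joint_efforts": joint torques, N m; "eef_pos": TCP position; "eef_rot": TCP orientation; "force": force on the tool from outside, world axes, zero at the start; "moment": the same for the moment, N m; "gripper_width": finger opening in mm.
Only numpy, scipy, OpenCV 4.12 (cv2) and the standard library are available. Lean on these libraries where they do the work, as an engineer would, in place of code of your own. Each camera call takes 0.05 s, during which the arm holds its last target.

### The job

Pack the goods standing on the worktop into the clamping carrier as one tight row: first push the film carton fully home into the corner of the two fences, its long side against the end fence, then pack every slide box on edge against it, the next against the last, broad face to broad face, each pushed up with no gap and its narrow end against the back fence. Only when the whole row is packed, turn the crank clockwise to bring the jaw onto the row until its sprung pad is pressed about half way in, and let go; move the jaw only by its crank and leave the other things on the bench where they are.

Things in the scene. Friction and masses are not known exactly. Their poses are not given: they have to be found in the camera images.
- carrier: Fixed aluminium carrier: plate 145 x 390 mm, top 10 mm above the bench; origin 5 mm off the middle of its length, x to its back fence, y along the row to its end fence. Both fences are 12 mm thick, 45 mm above the plate; the front (-x) is open. At the -y end a grey gearbox 70 x 70 mm, 40 mm high, carries the crank, which drives the jaw from under the plate.
- corner (a point): Inner corner of the two fences on the plate's top surface, carrier axes: the inner face of the back fence is the plane x = 0, that of the end fence y = 0, the plate's top z = 0; the row grows along -y from here. A slide box in place has its centre at x = -0.041, the film carton at x = -0.0575, y = -0.032.
- pad_face (a point): Middle of the front face (facing +y) of the jaw's rubber pad, 90 mm wide along x and 34 mm high, 2 to 37 mm above the plate. With the jaw fully back it is 257 mm from the end fence. The steel jaw block behind it is 96 mm wide, 14 mm thick, its face 20 mm behind the pad face.
- jaw (a joint): Travel of the jaw along +y towards the end fence, m; 0 = fully back. Geared to the crank: 60 mm per turn. It stays where it is left (self-holding up to about 8 N).
- pad (a joint): How far the sprung pad is pressed back into the jaw, m: 0 = free, 0.010 = fully in; spring 1200 N/m. About half in (0.005) is the right clamping.
- crank (a joint): Crank angle, rad, clockwise seen from above is positive and advances the jaw by 9.55 mm/rad; at 0 the crank arm points to the carrier's -x. Starts between 0 and 0.6 rad. Friction about 0.08 N m.
- crank_axis (a point): Point on the crank's vertical axis, 46 mm above the bench, carrier axes.
- grip_mid (a point): Middle of the crank's upright black handle, a round grip of 22 mm diameter that spins freely on its own pin, 53 to 99 mm above the bench (this point at 78 mm), 42 mm from the crank's axis.
- film_carton: White oblong carton of 115 (x) x 64 (y) x 60 mm high, 0.2 kg, origin under its centre. It can be gripped across its 64 mm width.
- slide_box_1: Dark blue cardboard slide box standing on edge, 32 (x) x 82 (y) x 62 mm high, 0.12 kg with its weight low (about 14 mm up), origin under its centre; gripped across its 32 mm thickness. Either way round will do. Some of the four may be absent.
- slide_box_2: Dark blue cardboard slide box standing on edge, 32 (x) x 82 (y) x 62 mm high, 0.12 kg with its weight low (about 14 mm up), origin under its centre; gripped across its 32 mm thickness. Either way round will do. Some of the four may be absent.
- slide_box_3: Dark blue cardboard slide box standing on edge, 32 (x) x 82 (y) x 62 mm high, 0.12 kg with its weight low (about 14 mm up), origin under its centre; gripped across its 32 mm thickness. Either way round will do. Some of the four may be absent.
- slide_box_4: Dark blue cardboard slide box standing on edge, 32 (x) x 82 (y) x 62 mm high, 0.12 kg with its weight low (about 14 mm up), origin under its centre; gripped across its 32 mm thickness. Either way round will do. Some of the four may be absent.
- petri: Bystander: petri dish, 60 mm wide, 15 mm high. Leave it.
- lab_timer: Bystander: flat timer, 66 x 66 x 17 mm. Leave it.
- tape: Bystander: roll of tape lying flat, 62 mm, 20 mm high. Leave it.

How it is judged:
By the outcome, as a careful person would: the job done as asked, in the order asked, and still so for the second after the job is handed in, with the robot touching nothing.
Of slide_box_1, slide_box_2, slide_box_3, slide_box_4 only 2 to 4 are there at a start; the rules pass over those that are not, and their reading is None.
At some moment in a run one of film_carton, slide_box_2, slide_box_3, slide_box_4 may be knocked a few centimetres aside while the robot is not near it.
It also fails if it takes over 210 s, if anything falls off the work surface, if the arm or the gripper's body presses on something with over 40 N, if the wrist force passes 120 N, or if a joint passes its speed limit or range.

## Working session

There is one attempt and no reset: what is moved stays moved. The work goes in short steps, Python scripts to look and compute and a tool call to move; the robot and the scene stay as the last step left them, time stands still between calls to the robot, and variables do not carry over. Pictures are saved under pics/ and viewed, and the job is handed in when it is done.

Besides the shell and the picture viewer there is one more tool, called after "Emit:" as name([rows], argument=value, ...), one row to a line, values as JSON. servo_tool: Moves the arm, as the interface text tells. Its arguments: {"type":"object","properties":{"commands":{"type":"array","items":{"type":"array","items":{"type":"number"}}},"grip_force":{"type":"number"}},"required":["commands"]}

```bash
ls; mkdir -p pics; cat > h.py <<'E'
import numpy as np, cv2
from workcell import env
def snap(n,f=None):
    c=env.camera(n)
    if f: cv2.imwrite('pics/'+f,c['img'])
    return c
def ray(c,u,v):
    K=np.array(c['camera_matrix']);d=np.array(c['dist_coeffs'])
    p=cv2.undistortPoints(np.array([[[u,v]]],float),K,d)[0,0]
    return np.array([p[0],-p[1],-1.])
def atz(c,u,v,z):
    T=np.linalg.inv(np.array(c['world_to_cam']));r=T[:3,:3]@ray(c,u,v);o=T[:3,3]
    return o+r*(z-o[2])/r[2]
def proj(c,P):
    T=np.array(c['world_to_cam']);P=np.atleast_2d(P).astype(float)
    q=P@T[:3,:3].T+T[:3,3]; q=q*[1,-1,-1]
    return cv2.projectPoints(q,np.zeros(3),np.zeros(3),np.array(c['camera_matrix']),np.array(c['dist_coeffs']))[0][:,0]
def cloud(c):
    K=np.array(c['camera_matrix']);d=np.array(c['dist_coeffs'])
    h,w=c['range_z'].shape
    uv=np.stack(np.meshgrid(np.arange(w),np.arange(h)),-1).reshape(-1,1,2).astype(float)
    p=cv2.undistortPoints(uv,K,d)[:,0]
    z=c['range_z'].reshape(-1)
    P=np.stack([p[:,0]*z,-p[:,1]*z,-z],1)
    T=np.linalg.inv(np.array(c['world_to_cam']))
    return (P@T[:3,:3].T+T[:3,3]).reshape(h,w,3)
E
python3 - <<'E'
from h import *
for n in('top','side'):
    c=snap(n,n+'0.png'); T=np.linalg.inv(np.array(c['world_to_cam']));print(n,T[:3,3],(-T[:3,2]))
    for t in['film_carton','slide_box_1','carrier','jaw','petri','lab_timer','tape']:
        print(t,[(round(d['p'],2),[round(x) for x in d['bbox']]) for d in env.find_in(t,n)])
    for t in['film_carton','slide_box_1','corner','pad_face','crank_axis','grip_mid']:
        print(t,[(round(d['p'],2),[round(x) for x in d['centre']]) for d in env.mark_of(t,n)])
print(env.read_state())
E
```

```text
pics
top [2.71039460e+02 1.06448072e+00 1.28968747e+03] [ 0.21339424 -0.00399386 -0.97695801]
film_carton [(0.96, [410, 207, 441, 260])]
slide_box_1 [(0.9, [458, 225, 503, 248]), (0.85, [343, 283, 384, 299]), (0.8, [457, 274, 499, 288]), (0.79, [408, 272, 448, 293])]
carrier [(0.57, [132, 237, 296, 305])]
jaw [(0.79, [246, 251, 269, 292]), (0.35, [146, 211, 172, 236])]
petri [(0.61, [253, 204, 281, 232])]
lab_timer [(0.84, [221, 200, 252, 234])]
tape [(0.91, [148, 210, 172, 237])]
film_carton [(0.94, [423, 239])]
slide_box_1 [(0.79, [473, 236]), (0.7, [471, 285]), (0.66, [365, 296]), (0.57, [421, 286])]
corner []
pad_face [(0.68, [248, 267]), (0.23, [147, 245])]
crank_axis []
grip_mid [(0.39, [275, 282])]
side [ 409.70135986 -981.42214164  681.87248046] [ 0.1086719   0.85233458 -0.51158204]
film_carton [(0.66, [323, 317, 390, 368])]
slide_box_1 [(0.96, [351, 359, 377, 427]), (0.86, [269, 275, 286, 325]), (0.73, [283, 320, 298, 374]), (0.56, [289, 364, 312, 432]), (0.45, [260, 182, 319, 269])]
carrier [(0.69, [262, 183, 317, 272])]
jaw [(0.76, [276, 229, 314, 248])]
petri [(0.46, [336
[... 338 characters left out ...]
is [(0.81, [295, 247])]
grip_mid []
{'time_s': 1.4, 'joints': array([ 6.79536703e+01,  1.83126443e+01,  8.96376787e+01,  1.05930806e-04,
        7.20436551e+01, -1.14721944e+00]), 'qvel': array([ 0.00179774,  0.00820382,  0.01857384, -0.01939042, -0.05312953,
       -0.05223854]), 'joint_efforts': array([ 8.95464855e-04, -4.12357378e+01, -2.32227606e+01,  7.29793240e-02,
        3.77814181e-02, -2.48877889e-06]), 'eef_pos': array([205.13128136, 537.17634171, 404.77742642]), 'eef_rot': array([ 1.79999980e+02, -6.02271974e-03,  6.91008571e+01]), 'force': array([ 0.02410861, -0.82600557,  0.15649436]), 'moment': array([ 0.00188134,  0.01471534, -0.01609193]), 'gripper_width': 91.31283287134205}
```

```bash
python3 - <<'E'
from h import *
import cv2
a=cv2.imread('pics/top0.png');cv2.imwrite('pics/topz.png',cv2.resize(a[180:330,110:520],None,fx=1.95,fy=1.95,interpolation=cv2.INTER_CUBIC))
a=cv2.imread('pics/side0.png');cv2.imwrite('pics/sidez.png',cv2.resize(a[160:450,220:460],None,fx=2,fy=2,interpolation=cv2.INTER_CUBIC))
E
```

```text
(no output)
```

View pics/topz.png

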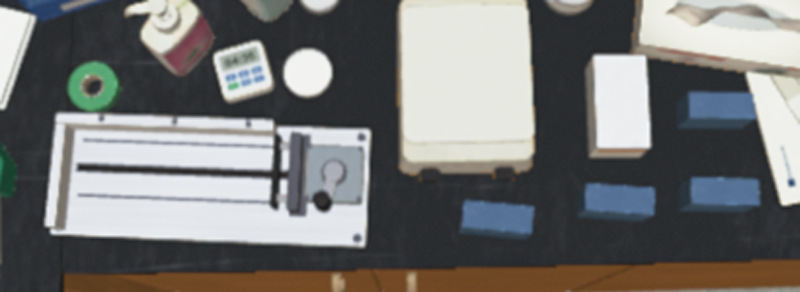

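View pics/sidez.png

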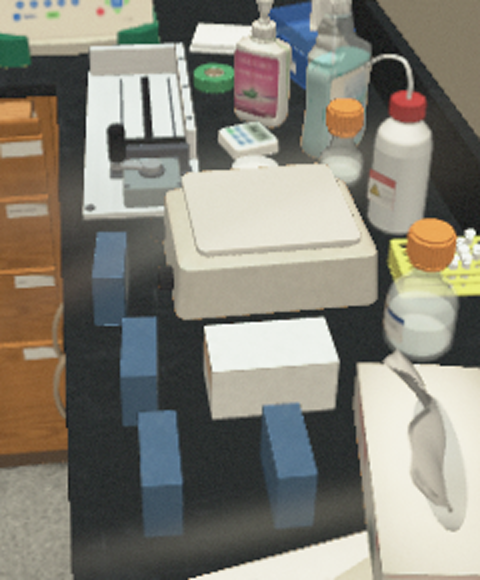

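View pics/top0.png

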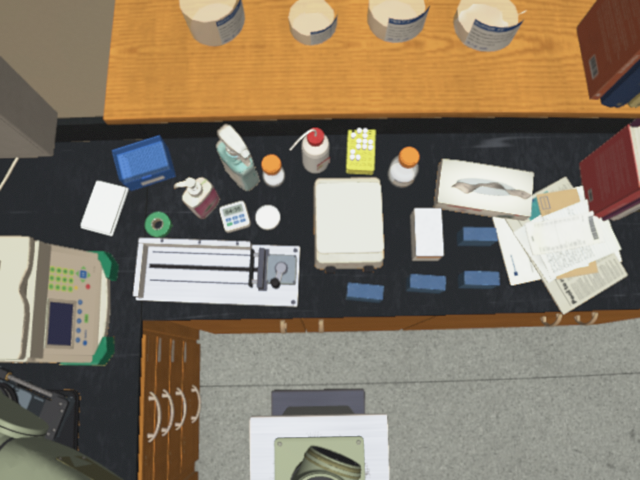

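```bash
cat > meas.py <<'E'
from h import *
def rects(c,zlo,zhi,mask=None,amin=300):
    P=cloud(c);m=(P[...,2]>zlo)&(P[...,2]<zhi)&(P[...,0]>200)&(P[...,0]<800)&(c['range_z']>0)
    if mask is not None:m&=mask
    n,l,s,_=cv2.connectedComponentsWithStats(m.astype(np.uint8),connectivity=4)
    out=[]
    for i in range(1,n):
        if s[i,4]<amin//3: continue
        q=P[l==i]
        r=cv2.minAreaRect(q[:,:2].astype(np.float32))
        out.append((np.round(np.median(q,0),1),np.round(r[0],1),np.round(r[1],1),round(r[2],1),s[i,4],s[i,:4]))
    return out
def blues(c):
    h=cv2.cvtColor(c['img'],cv2.COLOR_BGR2HSV);return (h[...,0]>95)&(h[...,0]<125)&(h[...,1]>90)
E
python3 - <<'E'
from meas import *
c=snap('top')
print('blue');[print(*r) for r in rects(c,52,72,blues(c))]
print('all');[print(*r) for r in rects(c,50,70)]
print('mid');[print(*r) for r in rects(c,35,50)]
print('low');[print(*r) for r in rects(c,5,35)]
P=cloud(c)
for v in range(236,312,6): print(v,[tuple(P[v,u].round().astype(int)) for u in (140,180,240,256,264,280,292)])
print(np.median(P[300:310,420:460,2]), np.median(P[240:260,450:460,2]))
E
```

```text
blue
[720.5 407.   61.7] [721.5 406.9] [ 11.6 120.9] 19.2 194 [122 165  49  19]
[ 557.6 -390.4   61.4] [ 558.3 -390.7] [81.3 32.8] 86.9 444 [462 227  35  15]
[ 453.8 -386.1   61.7] [ 454.5 -387.2] [83.1 32.9] 87.3 496 [464 271  36  15]
[ 447.7 -258.4   61.8] [ 448.2 -259.1] [84.  32.7] 85.4 513 [409 274  37  17]
[ 429.8 -113.6   61.9] [ 430.5 -113.8] [82.4 31.7] 83.2 503 [347 283  37  17]
all
[ 676.3 -691.8   61.4] [ 680.1 -691.3] [159.6  22.7] 7.3 235 [588 153  20  63]
[ 708.1 -207.1   64.5] [ 720.9 -215.9] [68.8 54.3] 67.0 233 [390 156  28  27]
[ 701.9 -413.2   52.1] [ 701.3 -421.9] [ 88.3 233.7] 3.3 951 [439 162  94  37]
[720.9 405.7  60.5] [722.2 406.9] [ 15.5 120.9] 22.2 190 [122 164  49  20]
[ 696.4 -106.6   67.6] [696.2 -91.3] [131.7  15. ] 88.0 167 [324 178  56   6]
[ 649.  -321.2   51.8] [ 653.4 -325.2] [68.1 37.8] 53.1 122 [438 184  24  22]
[ 644.4 -434.5   52.2] [ 647.9 -441.2] [160.7  62.3] 80.3 743 [462 185  67  30]
[ 565.8 -267.8   59.5] [ 567.1 -268.2] [ 66.3 114.1] 88.7 1301 [413 209  30  48]
[ 557.4 -390.5   61.3] [ 558.4 -391.5] [83.1 33.5] 87.7 487 [462 227  36  15
[... 5807 characters left out ...]
6), np.int64(4))]
302 [(np.int64(420), np.int64(426), np.int64(-1)), (np.int64(419), np.int64(328), np.int64(-2)), (np.int64(415), np.int64(181), np.int64(8)), (np.int64(414), np.int64(142), np.int64(12)), (np.int64(414), np.int64(123), np.int64(10)), (np.int64(413), np.int64(85), np.int64(10)), (np.int64(413), np.int64(56), np.int64(12))]
308 [(np.int64(405), np.int64(425), np.int64(1)), (np.int64(404), np.int64(326), np.int64(1)), (np.int64(402), np.int64(182), np.int64(-1)), (np.int64(401), np.int64(143), np.int64(0)), (np.int64(401), np.int64(124), np.int64(3)), (np.int64(400), np.int64(85), np.int64(5)), (np.int64(400), np.int64(57), np.int64(-2))]
-0.2203107767035135 0.6220939733520936
```

```bash
cat > car.py <<'E'
from h import *
def edge(c,us,r0,r1,sign,z):
    g=cv2.GaussianBlur(c['img'],(3,3),0).astype(float).mean(2)
    pts=[]
    for u in us:
        col=g[r0:r1,u];d=np.diff(col)*sign;i=int(np.argmax(d))
        if d[i]<15 or i==0 or i>=len(d)-1: continue
        a,b,e=d[i-1:i+2];o=0.5*(a-e)/(a-2*b+e)
        pts.append(atz(c,u,r0+i+.5+o,z)[:2])
    pts=np.array(pts)
    k=np.ones(len(pts),bool)
    for _ in range(5):
        p=np.polyfit(pts[k,1],pts[k,0],1);e=pts[:,0]-np.polyval(p,pts[:,1]);k=abs(e)<max(1.5,1.5*np.std(e[k]))
    return p,k.sum(),e[k].std()
E
python3 - <<'E'
from car import *
c=snap('top')
p=edge(c,range(145,290),294,314,-1,10);print('front edge',p,np.degrees(np.arctan(p[0][0])),np.polyval(p[0],[402,100]))
p=edge(c,range(140,250),230,244,1,55);print('back outer top',p,np.degrees(np.arctan(p[0][0])),np.polyval(p[0],[402,100]))
g=c['img'].mean(2).astype(int)
print(g[236:252,150],g[236:252,200],g[236:252,240]); 
for v in(255,270,285):print(v,g[v,128:156])
for v in(255,270,285):print(v,g[v,288:306])
P=cloud(c)
q=P[200:260,320:380];print('scale top',np.percentile(q[...,2],[50,90,99]),q[...,0].max(),q[...,0].min())
q=P[130:215,440:530];print('tissue',q[...,2].max(), q[q[...,2]>70].min(0) )
print('bottles max z', P[130:215,190:430,2].max())
a=c['img'][225:315,125:310];cv2.imwrite('pics/carz.png',cv2.resize(a,None,fx=4,fy=4,interpolation=cv2.INTER_CUBIC))
E
```

```text
front edge (array([5.53183696e-02, 4.00132415e+02]), np.int64(145), np.float64(0.27614971093503476)) 3.166282001416553 [422.3703997  405.66425209]
back outer top (array([5.30711438e-02, 5.45707071e+02]), np.int64(110), np.float64(0.28290641300110314)) 3.037902563177927 [567.04167038 551.01418494]
[ 48  95 183 230 233 232 222 187 154 153 188 222 232 233 233 232] [ 48  47  53  86 131 147 148 176 186 162 145 156 204 231 234 230] [ 47  46  45  42  94 181 227 231 230 227 203 158 149 180 219 233]
255 [ 49  51  52  53  50  49  48  53  95 174 229 233 230 215 157 119 113 112
 123 168 216 227 229 229 229 229 229 229]
270 [ 55  54  54  55  52  52  70 152 230 235 233 230 204 140 114 113 115 138
 197 228 231 231 231 231 231 231 231 230]
285 [ 49  49  48  46  45 110 205 232 233 233 220 147 112 115 113 122 165 216
 228 229 229 228 228 229 228 229 228 228]
255 [166 165 167 169 172 165 149 159 204 230 223 156  76  43  44  45  45  45]
270 [156 164 163 163 163 162 160 154 177 225 213 118  48  47  48  47  46  47]
285 [205 198 197 197 198 198 202 218 231 215 121  46  45  47  46  45  44  46]
scale top [86.89059704 90.27901491 93.48777831] 642.0288815033396 271.03946030824943
tissue 1289.6874739332657 [ 271.03946031 -507.0823114    70.37994727]
bottles max z 1289.6874739332657
```

View pics/carz.png

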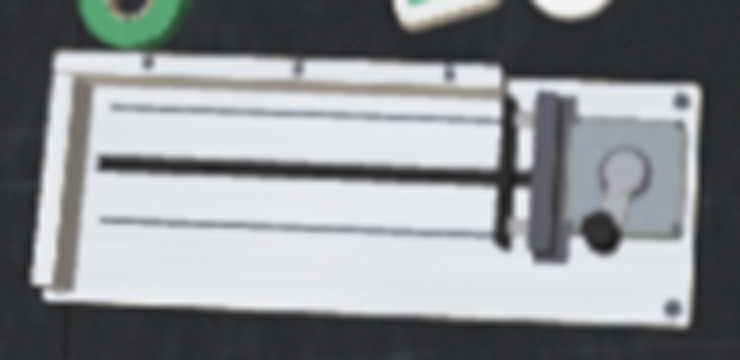

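```bash
python3 - <<'E'
from car import *
c=snap('top')
for u,v in((141.6,255),(140.4,270),(138.9,285)):print(atz(c,u,v,55))
for u,v in((146.8,255),(145.5,270),(143.8,285)):print(atz(c,u,v,10))
for u,v in((136.2,255),(134.7,270),(132.8,285)):print('outer',atz(c,u,v,55))
for u,v in((299,255),(298.6,270),(297.6,285)):print('right',atz(c,u,v,10))
s=-np.radians(3.1);X=np.array([np.cos(s),np.sin(s)]);Y=np.array([-np.sin(s),np.cos(s)])
P=cloud(c)
m=(P[...,2]>70)&(P[...,2]<110);import itertools
q=P[m];k=(abs(q[:,0]-450)<60)&(abs(q[:,1]-80)<60);print('handle',q[k].mean(0),k.sum(),q[k].min(0),q[k].max(0))
E
```

```text
[524.55954713 408.81981516  55.        ]
[488.67401003 409.95264132  55.        ]
[453.19502202 411.85481981  55.        ]
[533.56608624 410.69532446  10.        ]
[496.40183297 412.18925021  10.        ]
[459.66147431 414.72026504  10.        ]
outer [524.79332417 421.85715651  55.        ]
outer [488.8932539  423.63919275  55.        ]
outer [453.40020434 426.42702762  55.        ]
right [526.66003176  38.16680339  10.        ]
right [489.86574675  39.5907295   10.        ]
right [453.51104283  42.44113619  10.        ]
handle [448.31282627  90.77619499  94.70013493] 80 [440.03829335  80.59731798  70.29972039] [458.30824286 101.68649939 103.52098824]
```

```bash
cat > g.py <<'E'
from h import *
from scipy.spatial.transform import Rotation as Ro
PSI=np.radians(-3.1);C=np.array([555.4,408.0])
X=np.array([np.cos(PSI),np.sin(PSI)]);Y=np.array([-np.sin(PSI),np.cos(PSI)])
def W(xc,yc): return C+xc*X+yc*Y
def inC(p): d=np.array(p)[:2]-C; return np.round([d@X,d@Y],1)
YC=86.9
def go(x,y,tip,yaw):
    s=env.read_state();p=s['eef_pos'];R=Ro.from_euler('xyz',s['eef_rot'],degrees=True)
    Rt=Ro.from_euler('xyz',[180,0,yaw],degrees=True)
    d=R.inv().apply(np.array([x,y,tip+191])-p)/1000
    rv=(R.inv()*Rt).as_rotvec()
    print('rot',np.round(rv,3),'shift',np.round(d,4),'f',np.round(s['force'],1),'w',round(s['gripper_width'],1),'t',s['time_s'],'yaw',round(s['eef_rot'][2],1),'j6',round(s['joints'][5]))
E
cat > go.sh <<'E'
python3 -c "
from g import *
go($1)"
E
chmod +x go.sh; ./go.sh 566,-268,160,88.7
```

```text
rot [ 0.    -0.    -0.342] shift [-0.6234  0.6244  0.0537] f [ 0.  -0.6  0.8] w 91.4 t 1.55 yaw 69.1 j6 -1
```

Emit:
servo_tool([
  [0,0,-0.342,-0.6234,0.6244,0.0537,0],
  [0,0,-0.342,-0.6234,0.6244,0.0537,0],
  [0,0,-0.342,-0.6234,0.6244,0.0537,0],
  [0,0,-0.342,-0.6234,0.6244,0.0537,0],
  [0,0,-0.342,-0.6234,0.6244,0.0537,0],
], grip_force=20)

```text
time_s: 2.05
eef_pos: [307.1, 308.7, 389.7]
eef_rot: [180.0, -0.0, 88.7]
force: [1.0, -0.4, -0.1]
gripper_width: 91.3
```

```bash
./go.sh 566,-268,160,88.7
```

```text
rot [ 0.001 -0.     0.001] shift [-0.5709  0.2715  0.0386] f [ 1.  -0.4 -0.1] w 91.3 t 2.05 yaw 88.7 j6 -45
```

Emit:
servo_tool([
  [0,0,0,-0.571,0.271,0.0386,0],
  [0,0,0,-0.571,0.271,0.0386,0],
  [0,0,0,-0.571,0.271,0.0386,0],
  [0,0,0,-0.571,0.271,0.0386,0],
  [0,0,0,-0.571,0.271,0.0386,0],
])

```text
time_s: 2.55
eef_pos: [409.0, 80.7, 374.7]
eef_rot: [179.9, -0.1, 88.7]
force: [1.4, 0.5, -0.4]
gripper_width: 91.5
```

```bash
./go.sh 566,-268,160,88.7
```

```text
rot [ 0.002 -0.001  0.001] shift [-0.3452  0.1645  0.0238] f [ 1.4  0.5 -0.4] w 91.5 t 2.55 yaw 88.7 j6 -79
```

Emit:
servo_tool([
  [0,0,0,-0.3452,0.1645,0.0238,0],
  [0,0,0,-0.3452,0.1645,0.0238,0],
  [0,0,0,-0.3452,0.1645,0.0238,0],
  [0,0,0,-0.3452,0.1645,0.0238,0],
  [0,0,0,-0.3452,0.1645,0.0238,0],
])

```text
time_s: 3.05
eef_pos: [511.3, -147.2, 359.3]
eef_rot: [179.8, -0.1, 88.7]
force: [0.6, 0.2, 0.5]
gripper_width: 91.2
```

```bash
python3 - <<'E'
from meas import *
c=snap('top')
print('blue');[print(*r) for r in rects(c,52,72,blues(c))]
E
./go.sh 566,-268,25,88.7
```

```text
blue
[720.9 406.3  61.1] [724.  405.8] [ 26.1 124. ] 27.7 196 [121 158  50  26]
[ 557.7 -390.7   61.3] [ 558.8 -390.5] [80.4 32.5] 87.9 447 [462 227  35  15]
[ 453.8 -386.5   61.5] [ 454.1 -387.7] [83.2 33. ] 87.7 498 [464 271  36  15]
rot [ 0.007  0.005 -0.002] shift [-0.1132  0.0537  0.1437] f [ 4.6 -6.   0.2] w 91.0 t 3.1 yaw 88.6 j6 -106
```

Emit:
servo_tool([
  [0,0,0,-0.1132,0.0537,0,0],
  [0,0,0,-0.1132,0.0537,0,0],
  [0,0,0,-0.1132,0.0537,0.0,0],
  [0,0,0,-0.1132,0.0537,0.03,0],
  [0,0,0,-0.1132,0.0537,0.05,0],
])

```text
time_s: 3.6
eef_pos: [565.4, -268.5, 308.2]
eef_rot: [179.7, 0.3, 88.5]
force: [-1.0, 1.1, -1.2]
gripper_width: 91.2
```

```bash
python3 - <<'E'
from h import *
c=snap('side','s1.png')
cv2.imwrite('pics/s1z.png',cv2.resize(c['img'][160:450,220:460],None,fx=2,fy=2))
E
./go.sh 566,-268,25,88.7
```

```text
rot [-0.     0.002 -0.003] shift [-0.0003  0.0016  0.0887] f [-0.6  0.7 -2.7] w 91.1 t 3.65 yaw 88.5 j6 -115
```

View pics/s1z.png

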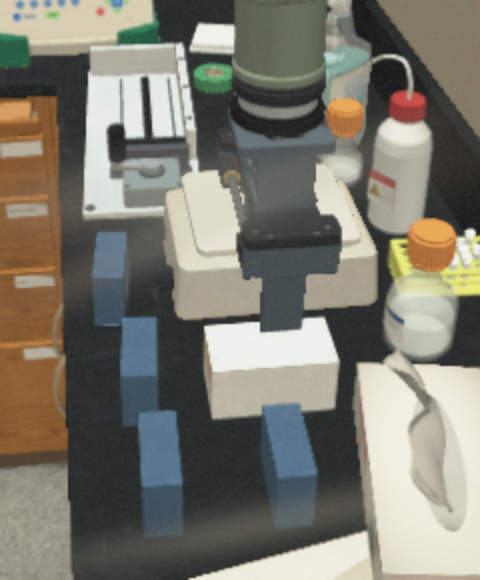

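Emit:
servo_tool([
  [0,0,-0.003,0,0.001,0.045,0],
  [0,0,-0.003,0,0.001,0.0887,0],
  [0,0,-0.003,0,0.001,0.0887,0],
  [0,0,-0.003,0,0.001,0.0887,200],
  [0,0,-0.003,0,0.001,0.0887,255],
], grip_force=20)

```text
time_s: 4.15
eef_pos: [566.5, -268.1, 218.9]
eef_rot: [179.7, 0.2, 88.7]
force: [-0.8, 0.0, 0.6]
gripper_width: 78.2
```

Emit:
servo_tool([
  [0,0,0,0,0,0,255],
  [0,0,0,0,0,0,255],
  [0,0,0,0,0,0,255],
])

```text
time_s: 4.45
eef_pos: [567.4, -268.4, 221.8]
eef_rot: [179.5, 0.4, 88.7]
force: [-0.0, 0.5, 8.0]
gripper_width: 64.3
```

Emit:
servo_tool([
  [0,0,0,0,0,0,255],
  [0,0,0,0,0,-0.05,255],
  [0,0,0,0,0,-0.1,255],
  [0,0,0,0,0,-0.145,255],
  [0,0,0,0,0,-0.145,255],
])

```text
time_s: 4.95
eef_pos: [567.0, -267.9, 374.6]
eef_rot: [178.7, 0.7, 88.7]
force: [-0.2, -0.1, -1.6]
gripper_width: 63.9
```

```bash
python3 -c "
from g import *
p=W(-68,-64);print(p);go(p[0],p[1],175,YC)"
```

```text
[484.03846239 347.77101238]
rot [0.023 0.012 0.031] shift [ 0.6137 -0.0971 -0.0014] f [-0.2 -0.1 -1.6] w 63.9 t 4.95 yaw 88.7 j6 -115
```

Emit:
servo_tool([
  [0.023,0.012,0.031,0.6137,-0.0971,0,255],
  [0.023,0.012,0.031,0.6137,-0.0971,0,255],
  [0.023,0.012,0.031,0.6137,-0.0971,0,255],
  [0.023,0.012,0.031,0.6137,-0.0971,0,255],
  [0.023,0.012,0.031,0.6137,-0.0971,0,255],
])

```text
time_s: 5.45
eef_pos: [531.9, -17.9, 364.9]
eef_rot: [-179.9, 0.0, 86.9]
force: [0.7, 0.2, -2.6]
gripper_width: 64.4
```

```bash
python3 -c "
from g import *
p=W(-68,-64);print(p);go(p[0],p[1],175,YC)"
```

```text
[484.03846239 347.77101238]
rot [-0.001  0.    -0.   ] shift [ 0.3625 -0.0677 -0.0011] f [ 0.7  0.2 -2.6] w 64.4 t 5.45 yaw 86.9 j6 -90
```

Emit:
servo_tool([
  [0,0,0,0.3625,-0.0677,0,255],
  [0,0,0,0.3625,-0.0677,0,255],
  [0,0,0,0.3625,-0.0677,0,255],
  [0,0,0,0.3625,-0.0677,0,255],
  [0,0,0,0.3625,-0.0677,0,255],
])

```text
time_s: 5.95
eef_pos: [498.9, 229.9, 364.4]
eef_rot: [-179.8, 0.1, 86.9]
force: [1.1, 0.5, -1.4]
gripper_width: 63.9
```

Emit:
servo_tool([
  [0,0,0,0.112,-0.02,0,255],
  [0,0,0,0.112,-0.02,0,255],
  [0,0,0,0.112,-0.02,0,255],
  [0,0,0,0.112,-0.02,0,255],
])

```text
time_s: 6.35
eef_pos: [484.2, 344.8, 362.9]
eef_rot: [-179.7, 0.1, 87.1]
force: [0.1, -0.1, -2.4]
gripper_width: 64.1
```

```bash
python3 -c "
from g import *
c=snap('side');T=c['img'][160:450,220:460]
cv2.imwrite('pics/s2z.png',cv2.resize(T,None,fx=2,fy=2))
c=snap('top');T=c['img'][180:330,110:320]
cv2.imwrite('pics/t2z.png',cv2.resize(T,None,fx=3,fy=3))
p=W(-68,-64);print(p);go(p[0],p[1],45,YC)"
```

```text
[484.03846239 347.77101238]
rot [-0.004  0.003  0.   ] shift [ 0.006  -0.0006  0.1273] f [-0.7 -0.9 -2.4] w 64.0 t 6.45 yaw 86.9 j6 -53
```

View pics/s2z.png

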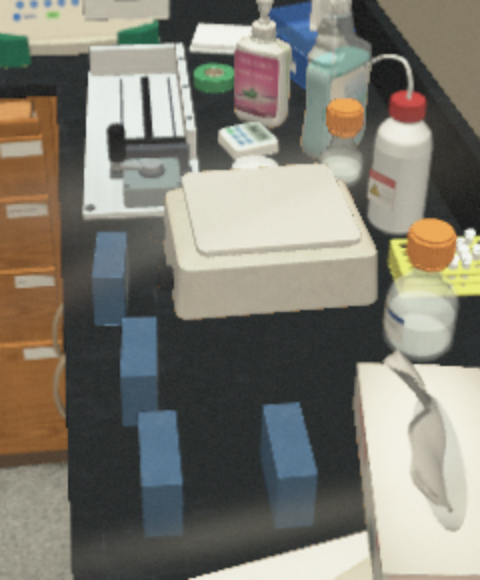

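View pics/t2z.png

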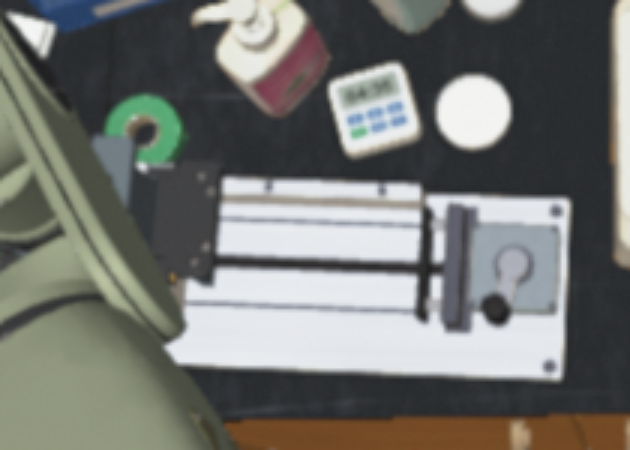

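Emit:
servo_tool([
  [0,0,0,0.004,0,0.05,255],
  [0,0,0,0.004,0,0.09,255],
  [0,0,0,0.004,0,0.115,255],
  [0,0,0,0.004,0,0.118,255],
  [0,0,0,0.004,0,0.121,255],
])

```text
time_s: 6.95
eef_pos: [485.2, 344.5, 242.7]
eef_rot: [-179.8, 0.2, 86.8]
force: [-0.2, 0.1, -1.5]
gripper_width: 63.7
```

```bash
python3 -c "
from g import *
c=snap('side');T=c['img'][110:310,220:400]
cv2.imwrite('pics/s3z.png',cv2.resize(T,None,fx=3,fy=3))
print(inC(env.read_state()['eef_pos']))
p=W(-68,-64);print(p);go(p[0],p[1],41,YC)"
```

```text
[-66.6 -66.8]
[484.03846239 347.77101238]
rot [-0.003  0.003 -0.001] shift [ 0.0028 -0.0014  0.0111] f [ 1.  -0.6 -2.6] w 63.9 t 7.0 yaw 86.8 j6 -53
```

View pics/s3z.png

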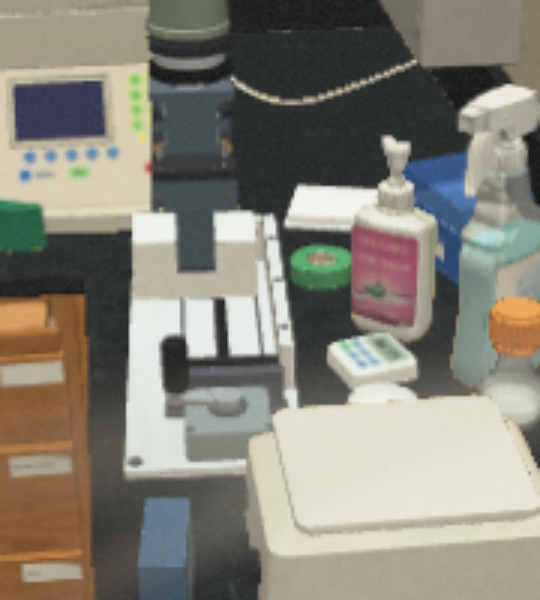

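Emit:
servo_tool([
  [0,0,0,0.003,0,0.004,255],
  [0,0,0,0.003,0,0.008,255],
  [0,0,0,0.003,0,0.01,255],
  [0,0,0,0.003,0,0.011,255],
])

```text
time_s: 7.4
eef_pos: [485.4, 348.0, 232.3]
eef_rot: [-179.8, 0.1, 86.8]
force: [-2.7, -0.1, 2.7]
gripper_width: 64.0
```

Emit:
servo_tool([
  [0,0,0,0,0.003,0,255],
  [0,0,0,0,0.005,0,255],
  [0,0,0,0,0.007,0,255],
])

```text
time_s: 7.7
eef_pos: [492.6, 347.6, 232.4]
eef_rot: [-179.9, 0.1, 86.8]
force: [-0.0, 0.0, -0.8]
gripper_width: 63.7
```

Emit:
servo_tool([
  [0,0,0,0,0.001,0.001,255],
  [0,0,0,0,0.002,0.001,255],
  [0,0,0,0,0.003,0.001,255],
])

```text
time_s: 8.0
eef_pos: [495.5, 347.5, 231.9]
eef_rot: [-179.8, 0.1, 86.8]
force: [-3.6, -0.7, 5.2]
gripper_width: 64.1
```

Emit:
servo_tool([
  [0,0,0,0,0.001,0,255],
  [0,0,0,0,0.002,0,255],
  [0,0,0,0,0.003,0,255],
])

```text
time_s: 8.3
eef_pos: [497.1, 347.6, 231.8]
eef_rot: [-179.6, 0.1, 86.8]
force: [-9.1, 2.9, 5.6]
gripper_width: 64.2
```

Emit:
servo_tool([
  [0,0,0,0,0.0015,0,255],
  [0,0,0,0,0.0025,0,255],
  [0,0,0,0,0.0025,0,255],
])

```text
time_s: 8.6
eef_pos: [498.1, 347.6, 231.8]
eef_rot: [-179.3, 0.2, 86.8]
force: [-8.5, 1.1, 6.2]
gripper_width: 63.9
```

Emit:
servo_tool([
  [0,0,0,0,0,0,0],
  [0,0,0,0,0,0,0],
  [0,0,0,0,0,0,0],
  [0,0,0,0,0,0,0],
  [0,0,0,0,0,-0.03,0],
])

```text
time_s: 9.1
eef_pos: [497.6, 346.8, 258.3]
eef_rot: [-178.9, 0.5, 86.8]
force: [0.2, -0.0, 0.1]
gripper_width: 90.9
```

Emit:
servo_tool([
  [0.01,0,0,0,0,-0.03,0],
  [0.01,0,0,0,0,-0.06,255],
  [0.01,0,0,-0.05,-0.015,-0.06,255],
  [0.01,0,0,-0.09,-0.015,-0.06,255],
  [0.01,0,0,-0.09,-0.015,-0.06,255],
])

```text
time_s: 9.6
eef_pos: [477.8, 254.6, 319.6]
eef_rot: [-178.3, 0.6, 86.6]
force: [0.5, 0.6, -0.7]
gripper_width: 61.9
```

```bash
python3 -c "
from g import *
from meas import *
c=snap('top','t4.png');T=c['img'][180:330,110:320]
cv2.imwrite('pics/t4z.png',cv2.resize(T,None,fx=3,fy=3))
c=snap('side','s4.png');T=c['img'][110:310,220:400]
cv2.imwrite('pics/s4z.png',cv2.resize(T,None,fx=3,fy=3))
print(inC(env.read_state()['eef_pos']))
go(500,300,35,YC)"
```

```text
[ -68.1 -154.3]
rot [-0.028  0.008 -0.004] shift [0.0442 0.0211 0.0928] f [ 0.2  0.9 -0.4] w 54.1 t 9.7 yaw 86.7 j6 -60
```

View pics/t4z.png

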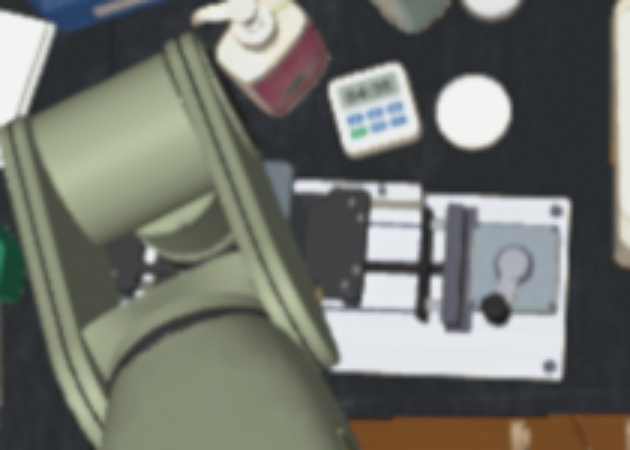

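View pics/s4z.png

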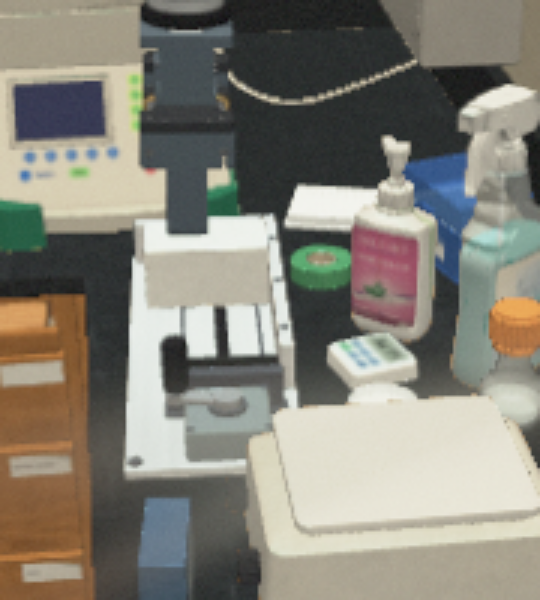

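Emit:
servo_tool([
  [-0.028,0.008,-0.004,0.0,0.016,0,255],
  [-0.028,0.008,-0.004,0.025,0.016,0,255],
  [-0.028,0.008,-0.004,0.025,0.016,0.0,255],
  [-0.028,0.008,-0.004,0.025,0.016,0.02,255],
  [-0.028,0.008,-0.004,0.025,0.016,0.05,255],
])

```text
time_s: 10.2
eef_pos: [496.4, 282.4, 269.8]
eef_rot: [179.7, -0.2, 87.0]
force: [0.1, -0.5, -0.9]
gripper_width: 14.1
```

```bash
python3 -c "
from g import *
print(inC(env.read_state()['eef_pos']))
p=W(-56,-122);go(*p,25,YC)"
```

```text
[ -52.1 -128.6]
rot [ 0.005 -0.003  0.001] shift [ 0.0064 -0.0042  0.0538] f [ 0.1 -0.5 -0.9] w 14.1 t 10.2 yaw 87.0 j6 -58
```

Emit:
servo_tool([
  [0.005,-0.003,0.001,0.0,-0.004,0.03,255],
  [0.005,-0.003,0.001,0.0,-0.004,0.053,255],
  [0.005,-0.003,0.001,0.0,-0.004,0.053,255],
  [0.005,-0.003,0.001,0.006,-0.004,0.053,255],
  [0.005,-0.003,0.001,0.012,-0.004,0.053,255],
])

```text
time_s: 10.7
eef_pos: [494.3, 295.7, 218.1]
eef_rot: [179.8, -0.1, 86.9]
force: [0.4, -0.5, -0.2]
gripper_width: 0.4
```

Emit:
servo_tool([
  [0,0,0,0.006,0,0,255],
  [0,0,0,0.011,0,0,255],
  [0,0,0,0.016,0,0,255],
  [0,0,0,0.021,0,0,255],
  [0,0,0,0.025,0,0,255],
])

```text
time_s: 11.2
eef_pos: [495.7, 321.0, 218.4]
eef_rot: [179.8, -0.1, 86.9]
force: [0.8, -1.7, 2.0]
gripper_width: 0.4
```

```bash
python3 -c "
from g import *
print(inC(env.read_state()['eef_pos']))
p=W(-56,-80);go(*p,25,YC)"
```

```text
[-55.  -90.2]
rot [ 0.003 -0.002  0.001] shift [ 0.0101 -0.0011  0.0024] f [ 0.8 -1.7  2. ] w 0.4 t 11.2 yaw 86.9 j6 -55
```

Emit:
servo_tool([
  [0,0,0,0.003,0,0.001,255],
  [0,0,0,0.006,0,0.001,255],
  [0,0,0,0.008,0,0.001,255],
  [0,0,0,0.01,0,0.001,255],
  [0,0,0,0.01,0,0.001,255],
])

```text
time_s: 11.7
eef_pos: [496.2, 331.3, 217.3]
eef_rot: [179.8, -0.1, 86.9]
force: [-0.0, -0.3, 0.2]
gripper_width: 0.6
```

Emit:
servo_tool([
  [0,0,0,0.001,0,0,255],
  [0,0,0,0.002,0,0,255],
  [0,0,0,0.003,0,0,255],
])

```text
time_s: 12.0
eef_pos: [496.3, 334.2, 217.3]
eef_rot: [179.8, -0.1, 86.9]
force: [-0.3, -1.5, 0.8]
gripper_width: 0.3
```

Emit:
servo_tool([
  [0,0,0,0.001,0,0,255],
  [0,0,0,0.002,0,0,255],
  [0,0,0,0.003,0,0,255],
])

```text
time_s: 12.3
eef_pos: [496.4, 335.4, 217.3]
eef_rot: [179.9, 0.2, 87.0]
force: [1.2, -12.3, 5.6]
gripper_width: 0.6
```

Emit:
servo_tool([
  [0,0,0,0.001,0,0,255],
  [0,0,0,0.002,0,0,255],
  [0,0,0,0.003,0,0,255],
])

```text
time_s: 12.6
eef_pos: [496.6, 336.4, 217.4]
eef_rot: [179.9, 0.5, 87.1]
force: [1.5, -14.5, 6.6]
gripper_width: 0.4
```

Emit:
servo_tool([
  [0,-0.008,0.003,-0.01,0,0,255],
  [0,-0.008,0.003,-0.012,0,-0.04,255],
  [0,-0.008,0.003,-0.012,0,-0.065,255],
  [0,-0.008,0.003,0.0,-0.05,-0.065,255],
  [0,-0.008,0.003,0.02,-0.092,-0.065,255],
])

```text
time_s: 13.1
eef_pos: [405.1, 361.2, 282.9]
eef_rot: [179.9, 0.9, 86.7]
force: [-1.8, 1.3, -1.5]
gripper_width: 0.3
```

```bash
python3 -c "
from g import *
print(inC(env.read_state()['eef_pos']))
p=W(-142,-32);go(*p,27,YC)"
```

```text
[-147.5  -54.9]
rot [ 0.002  0.015 -0.003] shift [0.0239 0.0053 0.0646] f [-1.8  1.3 -1.5] w 0.3 t 13.1 yaw 86.7 j6 -46
```

Emit:
servo_tool([
  [0.002,0.015,-0.003,0.024,0,0.02,255],
  [0.002,0.015,-0.003,0.024,0,0.05,255],
  [0.002,0.015,-0.003,0.024,0,0.065,255],
  [0.002,0.015,-0.003,0.024,0.004,0.065,255],
  [0.002,0.015,-0.003,0.024,0.008,0.065,255],
])

```text
time_s: 13.6
eef_pos: [415.0, 384.0, 217.8]
eef_rot: [180.0, -0.0, 86.9]
force: [-0.8, -0.4, 2.0]
gripper_width: 0.5
```

Emit:
servo_tool([
  [0,0,0,0,0.002,0,255],
  [0,0,0,0,0.004,0,255],
  [0,0,0,0,0.006,0,255],
])

```text
time_s: 13.9
eef_pos: [421.3, 383.6, 218.7]
eef_rot: [179.9, -0.1, 86.8]
force: [-0.5, 0.5, 2.2]
gripper_width: 0.3
```

```bash
python3 -c "
from g import *
print(inC(env.read_state()['eef_pos']))
p=W(-131,-32);go(*p,27,YC)"
```

```text
[-132.6  -31.6]
rot [ 0.001 -0.002 -0.001] shift [-0.0004  0.0016  0.0007] f [-0.5  0.5  2.2] w 0.3 t 13.9 yaw 86.8 j6 -46
```

Emit:
servo_tool([
  [0,0,0,0,0.0015,0,255],
  [0,0,0,0,0.003,0,255],
  [0,0,0,0,0.004,0,255],
])

```text
time_s: 14.2
eef_pos: [422.6, 383.6, 218.8]
eef_rot: [-179.6, -0.0, 86.7]
force: [-14.6, 3.2, 6.7]
gripper_width: 0.7
```

Emit:
servo_tool([
  [0,0,0,0,0.001,0,255],
  [0,0,0,0,0.002,0,255],
  [0,0,0,0,0.003,0,255],
])

```text
time_s: 14.5
eef_pos: [423.6, 383.6, 219.0]
eef_rot: [-179.2, 0.0, 86.6]
force: [-14.2, 4.5, 6.5]
gripper_width: 0.3
```

Emit:
servo_tool([
  [-0.01,0,0,0,-0.03,-0.02,255],
  [-0.01,0,0,-0.04,-0.03,-0.07,0],
  [-0.01,0,0.1,-0.08,-0.03,-0.12,0],
  [-0.01,0,0.2,-0.12,-0.03,-0.14,0],
  [-0.01,0,0.3,-0.17,-0.03,-0.14,0],
])

```text
time_s: 15.0
eef_pos: [387.5, 233.0, 359.7]
eef_rot: [179.8, -0.2, 69.3]
force: [1.0, -0.8, -0.1]
gripper_width: 29.4
```

```bash
python3 -c "
from g import *
from meas import *
c=snap('side','s5.png');T=c['img'][110:310,220:400]
cv2.imwrite('pics/s5z.png',cv2.resize(T,None,fx=3,fy=3))
c=snap('top','t5.png')
[print(*r) for r in rects(c,52,72,blues(c))]
go(430.5,-113.8,165,-6.8)"
```

```text
[722.2 403.8  62.7] [726.7 402. ] [ 43.3 127.1] 36.6 215 [121 152  50  32]
[ 558.  -389.7   61.4] [ 558.6 -390.2] [80.2 33.3] 88.3 445 [462 227  35  15]
[ 453.8 -386.1   61.7] [ 454.3 -386.7] [82.8 32.6] 87.7 497 [463 271  37  15]
[ 447.8 -258.5   62. ] [ 448.2 -259. ] [84.3 32.2] 84.5 515 [409 274  37  17]
[ 429.8 -113.6   61.9] [ 430.5 -113.8] [81.7 32. ] 83.9 501 [347 283  37  17]
rot [2.000e-03 1.000e-03 1.326e+00] shift [-0.3051  0.1637  0.0027] f [ 0.4  0.2 -0.5] w 37.7 t 15.1 yaw 69.1 j6 -40
```

View pics/s5z.png

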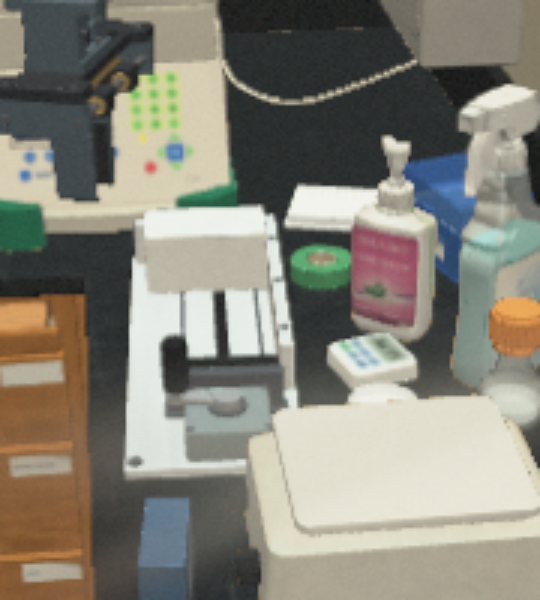

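Emit:
servo_tool([
  [0,0,1.326,-0.3051,0.1637,0,80],
  [0,0,1.326,-0.3051,0.1637,0,80],
  [0,0,1.326,-0.3051,0.1637,0,80],
  [0,0,1.326,-0.3051,0.1637,0,80],
  [0,0,1.326,-0.3051,0.1637,0,80],
])

```text
time_s: 15.6
eef_pos: [418.3, -16.3, 358.1]
eef_rot: [179.9, 0.0, 26.2]
force: [0.9, -0.1, 0.1]
gripper_width: 62.6
```

```bash
python3 -c "
from g import *
go(430.5,-113.8,165,-6.5)"
```

```text
rot [0.001 0.    0.571] shift [-0.0321  0.0929  0.0022] f [ 0.9 -0.1  0.1] w 62.6 t 15.6 yaw 26.2 j6 -30
```

Emit:
servo_tool([
  [0,0,0.571,-0.0321,0.0929,0,80],
  [0,0,0.571,-0.0321,0.0929,0,80],
  [0,0,0.571,-0.0321,0.0929,0,80],
  [0,0,0.571,-0.0321,0.0929,0.0,80],
  [0,0,0.571,-0.0321,0.0929,0.05,80],
])

```text
time_s: 16.1
eef_pos: [433.7, -115.4, 312.3]
eef_rot: [179.8, -0.9, -6.7]
force: [1.8, -0.5, -0.1]
gripper_width: 62.4
```

```bash
python3 -c "
from g import *
go(430.5,-113.8,28,-6.5)"
```

```text
rot [ 0.004 -0.016 -0.004] shift [-0.0049 -0.0016  0.0933] f [ 1.8 -0.5 -0.1] w 62.4 t 16.1 yaw -6.7 j6 -10
```

Emit:
servo_tool([
  [0.004,-0.016,-0.004,-0.004,-0.0016,0.04,80],
  [0.004,-0.016,-0.004,-0.004,-0.0016,0.08,80],
  [0.004,-0.016,-0.004,-0.004,-0.0016,0.0933,80],
  [0.004,-0.016,-0.004,-0.004,-0.0016,0.0933,80],
  [0.004,-0.016,-0.004,-0.004,-0.0016,0.0933,255],
])

```text
time_s: 16.6
eef_pos: [432.1, -114.0, 219.2]
eef_rot: [180.0, -0.1, -6.4]
force: [-0.2, -0.1, 0.5]
gripper_width: 57.0
```

Emit:
servo_tool([
  [0,0,0,0,0,0,255],
  [0,0,0,0,0,0,255],
  [0,0,0,0,0,0,255],
  [0,0,0,0,0,0,255],
], grip_force=15)

```text
time_s: 17.0
eef_pos: [432.1, -114.0, 219.9]
eef_rot: [180.0, -0.1, -6.4]
force: [-1.5, -0.6, 5.9]
gripper_width: 32.1
```

```bash
python3 -c "
from g import *
go(430.5,-113.8,28,-6.5);print(env.read_state()['eef_pos'])"
```

```text
rot [ 0.001 -0.002  0.001] shift [-0.0017 -0.      0.0009] f [-1.5 -0.6  5.9] w 32.1 t 17.0 yaw -6.4 j6 -10
[ 432.13506848 -114.01861871  219.94966445]
```

Emit:
servo_tool([
  [0,0,0,0,0,-0.04,255],
  [0,0,0,0,0,-0.085,255],
  [0,0,-0.1,0,0,-0.13,255],
  [0,0,-0.25,0,-0.05,-0.14,255],
  [0,0,-0.4,0,-0.1,-0.14,255],
])

```text
time_s: 17.5
eef_pos: [443.4, -15.5, 362.7]
eef_rot: [179.8, -0.5, 16.6]
force: [1.8, 0.7, -1.5]
gripper_width: 31.8
```

```bash
python3 -c "
from g import *
p=W(-50,-106);print(p);go(*p,165,YC)"
```

```text
[499.74081231 304.85905359]
rot [ 0.008 -0.005 -1.227] shift [ 0.1453 -0.291   0.0068] f [ 1.8  0.7 -1.5] w 31.8 t 17.5 yaw 16.6 j6 -20
```

Emit:
servo_tool([
  [0,0,-1.227,0.1453,-0.291,0,255],
  [0,0,-1.227,0.1453,-0.291,0,255],
  [0,0,-1.227,0.1453,-0.291,0,255],
  [0,0,-1.227,0.1453,-0.291,0,255],
  [0,0,-1.227,0.1453,-0.291,0,255],
])

```text
time_s: 18.0
eef_pos: [486.3, 232.7, 362.1]
eef_rot: [179.6, -0.1, 59.8]
force: [0.9, -0.7, -1.2]
gripper_width: 32.0
```

```bash
python3 -c "
from g import *
p=W(-50,-106);print(p);go(*p,165,YC)"
```

```text
[499.74081231 304.85905359]
rot [ 0.007  0.    -0.472] shift [ 0.0691 -0.0246  0.006 ] f [ 0.9 -0.7 -1.2] w 32.0 t 18.0 yaw 59.8 j6 -35
```

Emit:
servo_tool([
  [0.007,0,-0.472,0.0691,-0.0246,0,255],
  [0.007,0,-0.472,0.0691,-0.0246,0,255],
  [0.007,0,-0.472,0.0691,-0.0246,0,255],
  [0.007,0,-0.472,0.0691,-0.0246,0.05,255],
  [0.007,0,-0.472,0.0691,-0.0246,0.1,255],
])

```text
time_s: 18.5
eef_pos: [500.6, 305.3, 262.2]
eef_rot: [179.8, -0.1, 87.0]
force: [-0.2, 1.0, -1.7]
gripper_width: 31.8
```

```bash
python3 -c "
from g import *
p=W(-50,-106);print(p);go(*p,39,YC)"
```

```text
[499.74081231 304.85905359]
rot [ 0.004 -0.002  0.001] shift [-0.0006 -0.0009  0.0322] f [-0.2  1.  -1.7] w 31.8 t 18.5 yaw 87.0 j6 -57
```

Box bottom now ~42 mm; lower to the plate (TCP 230).

Emit:
servo_tool([
  [0.004,-0.002,0,0,0,0.015,255],
  [0.004,-0.002,0,0,0,0.025,255],
  [0.004,-0.002,0,0,0,0.03,255],
  [0.004,-0.002,0,0,0,0.031,255],
  [0.004,-0.002,0,0,0,0.032,255],
])

```text
time_s: 19.0
eef_pos: [501.2, 305.6, 231.4]
eef_rot: [179.9, -0.1, 86.9]
force: [0.2, 0.4, -1.0]
gripper_width: 31.8
```

Emit:
servo_tool([
  [0,0,0,0,0.003,0,255],
  [0,0,0,0,0.006,0,255],
  [0,0,0,0,0.008,0,255],
])

```text
time_s: 19.3
eef_pos: [509.5, 305.2, 232.2]
eef_rot: [179.8, -0.2, 86.9]
force: [-3.7, 0.7, 0.2]
gripper_width: 32.2
```

Emit:
servo_tool([
  [0,0,0,0,0.001,0,255],
  [0,0,0,0,0.002,0,255],
  [0,0,0,0,0.003,0,255],
])

```text
time_s: 19.6
eef_pos: [510.8, 305.1, 231.9]
eef_rot: [-179.8, -0.1, 86.9]
force: [-10.3, 1.2, 3.7]
gripper_width: 31.7
```

Emit:
servo_tool([
  [0,0,0,0,0,0.002,255],
  [0,0,0,0,0,0.002,115],
  [0,0,0,0,0,0.002,115],
  [0,0,0,0,0,-0.01,115],
  [0,0,0,0,0,-0.05,115],
])

```text
time_s: 20.1
eef_pos: [510.3, 304.4, 279.6]
eef_rot: [-179.4, 0.2, 86.9]
force: [-0.1, 0.3, 0.1]
gripper_width: 49.9
```

Emit:
servo_tool([
  [0,0,0,0,0,-0.025,255],
  [0,0,0,-0.03,-0.006,-0.03,255],
  [0,0,0,-0.05,-0.006,-0.03,255],
  [0,0,0,-0.05,-0.006,-0.03,255],
  [0,0,0,-0.05,-0.006,-0.03,255],
])

```text
time_s: 20.6
eef_pos: [502.2, 254.8, 310.8]
eef_rot: [-179.5, 0.1, 86.8]
force: [-0.2, -0.6, 0.2]
gripper_width: 12.9
```

```bash
python3 -c "
from g import *
c=snap('side','s6.png');T=c['img'][110:310,220:400]
cv2.imwrite('pics/s6z.png',cv2.resize(T,None,fx=3,fy=3))
s=env.read_state();print(inC(s['eef_pos']),s['eef_pos'],s['gripper_width'])
p=W(-42,-150);go(*p,25,YC)"
```

```text
[ -44.8 -155.4] [502.21330202 255.25562224 310.43765428] 9.050272875746495
rot [-0.009  0.002 -0.001] shift [0.0056 0.0036 0.0944] f [-0.1  1.3 -0.2] w 9.1 t 20.65 yaw 86.9 j6 -61
```

View pics/s6z.png

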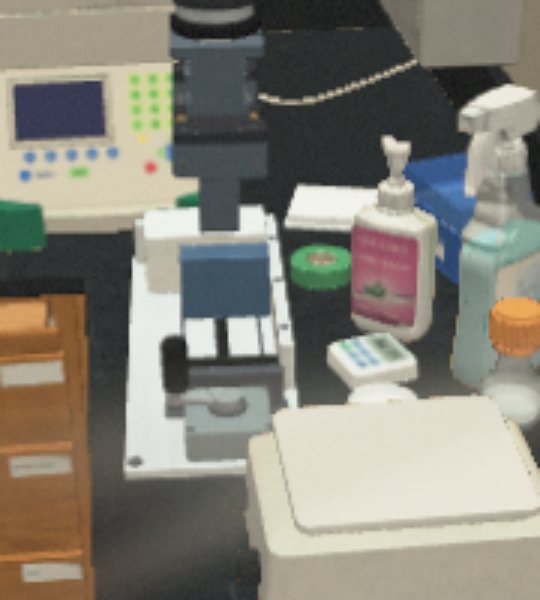

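Emit:
servo_tool([
  [-0.009,0.002,0,0.004,0.003,0.045,255],
  [-0.009,0.002,0,0.004,0.003,0.094,255],
  [-0.009,0.002,0,0.004,0.003,0.094,255],
  [-0.009,0.002,0,0.01,0.003,0.094,255],
  [-0.009,0.002,0,0.017,0.003,0.094,255],
])

```text
time_s: 21.15
eef_pos: [506.4, 273.2, 218.6]
eef_rot: [179.8, -0.2, 86.8]
force: [0.5, 0.2, 0.8]
gripper_width: 0.4
```

Emit:
servo_tool([
  [0,0,0,0.006,0,0,255],
  [0,0,0,0.011,0,0,255],
  [0,0,0,0.016,0,0,255],
  [0,0,0,0.02,0,0,255],
  [0,0,0,0.024,0,0,255],
])

```text
time_s: 21.65
eef_pos: [507.7, 297.4, 218.9]
eef_rot: [179.7, -0.1, 86.9]
force: [0.5, -1.3, 0.9]
gripper_width: 0.3
```

```bash
python3 -c "
from g import *
p=W(-42,-107.8);go(*p,25,YC)"
```

```text
rot [ 0.004 -0.003 -0.001] shift [ 0.0052 -0.0004  0.0029] f [ 0.5 -1.3  0.9] w 0.3 t 21.65 yaw 86.9 j6 -58
```

Emit:
servo_tool([
  [0,0,0,0.002,0,0.001,255],
  [0,0,0,0.004,0,0.001,255],
  [0,0,0,0.0055,0,0.001,255],
  [0,0,0,0.0065,0,0.001,255],
])

```text
time_s: 22.05
eef_pos: [507.9, 302.4, 217.5]
eef_rot: [179.8, 0.1, 86.9]
force: [1.0, -10.6, 3.6]
gripper_width: 0.2
```

Emit:
servo_tool([
  [0,0,0,0.001,0,0,255],
  [0,0,0,0.002,0,0,255],
  [0,0,0,0.0025,0,0,255],
])

```text
time_s: 22.35
eef_pos: [508.1, 303.1, 217.4]
eef_rot: [179.9, 0.4, 87.0]
force: [1.7, -12.7, 4.9]
gripper_width: 0.6
```

Emit:
servo_tool([
  [0,-0.007,0,-0.01,0,-0.005,255],
  [0,-0.007,0,-0.015,0,-0.05,255],
  [0,-0.007,0,-0.03,0,-0.095,255],
  [0,-0.007,0.14,-0.08,-0.02,-0.14,80],
  [0,-0.007,0.28,-0.13,-0.04,-0.14,80],
])

```text
time_s: 22.85
eef_pos: [470.4, 194.9, 358.3]
eef_rot: [179.3, 0.4, 70.7]
force: [0.8, -0.2, 0.8]
gripper_width: 13.2
```

```bash
python3 -c "
from g import *
from meas import *
c=snap('top')
[print(*r) for r in rects(c,52,72,blues(c))]
go(448.2,-259,165,-5.3)"
```

```text
[721.6 404.4  62.8] [725.2 404.1] [ 33.1 124.8] 31.7 199 [121 155  50  29]
[ 557.7 -390.1   61.4] [ 558.6 -390.8] [80.9 32.5] 87.4 443 [463 227  34  15]
[ 453.7 -385.8   61.2] [ 454.2 -386.8] [83.3 32.9] 88.1 502 [463 271  37  15]
[ 447.6 -258.4   61.9] [ 448.5 -258.7] [84.3 32.9] 83.9 514 [409 274  37  17]
rot [0.016 0.009 1.32 ] shift [-0.428   0.134   0.0093] f [-6.2 -5.1 -0.1] w 16.9 t 22.9 yaw 70.3 j6 -49
```

Emit:
servo_tool([
  [0.016,0.009,1.32,-0.428,0.134,0.0,80],
  [0.016,0.009,1.32,-0.428,0.134,0.0,80],
  [0.016,0.009,1.32,-0.428,0.134,0.0,80],
  [0.016,0.009,1.32,-0.428,0.134,0.0,80],
  [0.016,0.009,1.32,-0.428,0.134,0.0,80],
])

```text
time_s: 23.4
eef_pos: [457.2, -56.6, 360.6]
eef_rot: [179.8, 0.2, 27.6]
force: [0.6, -0.0, 0.1]
gripper_width: 57.3
```

```bash
./go.sh 448.3,-258.9,165,-5.5
```

```text
rot [0.005 0.002 0.578] shift [-0.1017  0.175   0.0057] f [ 0.6 -0.   0.1] w 57.3 t 23.4 yaw 27.6 j6 -36
```

Emit:
servo_tool([
  [0.005,0.002,0.578,-0.1017,0.175,0,80],
  [0.005,0.002,0.578,-0.1017,0.175,0,80],
  [0.005,0.002,0.578,-0.1017,0.175,0,80],
  [0.005,0.002,0.578,-0.1017,0.175,0.005,80],
  [0.005,0.002,0.578,-0.1017,0.175,0.045,80],
])

```text
time_s: 23.9
eef_pos: [449.6, -264.8, 320.3]
eef_rot: [179.6, -0.7, -5.9]
force: [0.3, 0.1, -0.6]
gripper_width: 62.8
```

```bash
./go.sh 448.3,-258.9,28,-5.5
```

```text
rot [ 0.007 -0.012 -0.007] shift [-0.0031 -0.0065  0.1013] f [ 0.3  0.1 -0.6] w 62.8 t 23.9 yaw -5.9 j6 -26
```

Emit:
servo_tool([
  [0.007,-0.012,-0.007,-0.002,-0.0065,0.045,80],
  [0.007,-0.012,-0.007,-0.002,-0.0065,0.085,80],
  [0.007,-0.012,-0.007,-0.002,-0.0065,0.1013,80],
  [0.007,-0.012,-0.007,-0.002,-0.0065,0.1013,80],
  [0.007,-0.012,-0.007,-0.002,-0.0065,0.1013,255],
])

```text
time_s: 24.4
eef_pos: [449.7, -259.1, 219.3]
eef_rot: [180.0, -0.1, -5.5]
force: [1.0, 0.5, -0.3]
gripper_width: 57.2
```

Emit:
servo_tool([
  [0,0,0,0,0,0,255],
  [0,0,0,0,0,0,255],
  [0,0,0,0,0,0,255],
  [0,0,0,0,0,0,255],
], grip_force=15)

```text
time_s: 24.8
eef_pos: [449.9, -259.2, 220.3]
eef_rot: [179.9, -0.1, -5.5]
force: [-0.7, 0.3, 5.6]
gripper_width: 31.9
```

Emit:
servo_tool([
  [0,0,0,0,0,-0.04,255],
  [0,0,0,0,0,-0.085,255],
  [0,0,-0.1,0,0,-0.13,255],
  [0,0,-0.25,0,-0.05,-0.14,255],
  [0,0,-0.4,0,-0.1,-0.14,255],
])

```text
time_s: 25.3
eef_pos: [459.3, -160.3, 362.9]
eef_rot: [179.7, -0.4, 17.6]
force: [2.1, 1.6, -1.7]
gripper_width: 31.5
```

```bash
python3 -c "
from g import *
p=W(-48,-138);print(p);go(*p,165,YC)"
```

```text
[500.00736363 272.79772252]
rot [ 0.009 -0.003 -1.21 ] shift [ 0.1696 -0.4006  0.0058] f [ 2.1  1.6 -1.7] w 31.5 t 25.3 yaw 17.6 j6 -38
```

Emit:
servo_tool([
  [0.009,0,-1.21,0.1696,-0.4006,0,255],
  [0.009,0,-1.21,0.1696,-0.4006,0,255],
  [0.009,0,-1.21,0.1696,-0.4006,0,255],
  [0.009,0,-1.21,0.1696,-0.4006,0,255],
  [0.009,0,-1.21,0.1696,-0.4006,0,255],
])

```text
time_s: 25.8
eef_pos: [482.1, 90.5, 361.3]
eef_rot: [179.9, -0.1, 60.8]
force: [1.8, -0.8, -1.7]
gripper_width: 31.9
```

```bash
python3 -c "
from g import *
p=W(-48,-138);print(p);go(*p,165,YC)"
```

```text
[500.00736363 272.79772252]
rot [ 0.002 -0.002 -0.456] shift [ 0.1678 -0.0734  0.0055] f [ 1.8 -0.8 -1.7] w 31.9 t 25.8 yaw 60.8 j6 -52
```

Emit:
servo_tool([
  [0,0,-0.456,0.1678,-0.0734,0,255],
  [0,0,-0.456,0.1678,-0.0734,0,255],
  [0,0,-0.456,0.1678,-0.0734,0,255],
  [0,0,-0.456,0.1678,-0.0734,0,255],
  [0,0,-0.456,0.1678,-0.0734,0.04,255],
])

```text
time_s: 26.3
eef_pos: [501.9, 278.0, 325.7]
eef_rot: [179.1, -0.6, 87.2]
force: [0.6, -0.8, -2.5]
gripper_width: 31.9
```

```bash
python3 -c "
from g import *
p=W(-48,-138);print(p);go(*p,39,YC)"
```

```text
[500.00736363 272.79772252]
rot [ 0.015 -0.01   0.005] shift [-0.0062 -0.003   0.0956] f [ 0.6 -0.8 -2.5] w 31.9 t 26.3 yaw 87.2 j6 -59
```

Emit:
servo_tool([
  [0.015,-0.01,0.005,-0.006,-0.003,0.04,255],
  [0.015,-0.01,0.005,-0.006,-0.003,0.075,255],
  [0.015,-0.01,0.005,-0.006,-0.003,0.09,255],
  [0.015,-0.01,0.005,-0.006,-0.003,0.094,255],
  [0.015,-0.01,0.005,-0.006,-0.003,0.0955,255],
])

```text
time_s: 26.8
eef_pos: [499.5, 272.9, 230.1]
eef_rot: [-179.9, 0.1, 86.9]
force: [-3.7, -1.9, 7.8]
gripper_width: 31.7
```

Emit:
servo_tool([
  [0,0,0,0,0.003,0,255],
  [0,0,0,0,0.006,0,255],
  [0,0,0,0,0.007,0,255],
])

```text
time_s: 27.1
eef_pos: [507.2, 272.6, 230.4]
eef_rot: [-179.9, 0.0, 86.9]
force: [-0.0, 0.2, -0.5]
gripper_width: 31.8
```

Emit:
servo_tool([
  [0,0,0,0,0.001,0,255],
  [0,0,0,0,0.002,0,255],
  [0,0,0,0,0.003,0,255],
])

```text
time_s: 27.4
eef_pos: [508.8, 272.4, 230.2]
eef_rot: [-179.7, 0.1, 86.8]
force: [-7.7, 2.0, 3.6]
gripper_width: 32.1
```

Emit:
servo_tool([
  [0,0,0,0,0,0,115],
  [0,0,0,0,0,0,115],
  [0,0,0,0,0,0,115],
  [0,0,0,0,0,-0.02,115],
  [0,0,0,0,0,-0.06,115],
])

```text
time_s: 27.9
eef_pos: [508.6, 272.0, 288.1]
eef_rot: [-179.3, 0.3, 86.8]
force: [-0.8, 1.0, -0.8]
gripper_width: 50.2
```

Emit:
servo_tool([
  [0,0,0,0,0,-0.025,255],
  [0,0,0,-0.03,-0.006,-0.03,255],
  [0,0,0,-0.047,-0.006,-0.03,255],
  [0,0,0,-0.047,-0.006,-0.03,255],
  [0,0,0,-0.047,-0.006,-0.03,255],
])

```text
time_s: 28.4
eef_pos: [500.5, 225.2, 317.9]
eef_rot: [-179.3, 0.2, 86.7]
force: [0.4, -0.1, -0.1]
gripper_width: 12.8
```

```bash
python3 -c "
from g import *
c=snap('side','s7.png');T=c['img'][110:310,220:400]
cv2.imwrite('pics/s7z.png',cv2.resize(T,None,fx=3,fy=3))
s=env.read_state();print(inC(s['eef_pos']),s['eef_pos'],s['gripper_width'])
p=W(-42,-183);go(*p,25,YC)"
```

```text
[ -44.9 -185.1] [500.58166515 225.61170153 317.78832438] 8.707660092168089
rot [-0.012  0.004 -0.002] shift [0.0025 0.0041 0.1017] f [ 0.1  0.1 -0.5] w 8.7 t 28.45 yaw 86.8 j6 -64
```

View pics/s7z.png

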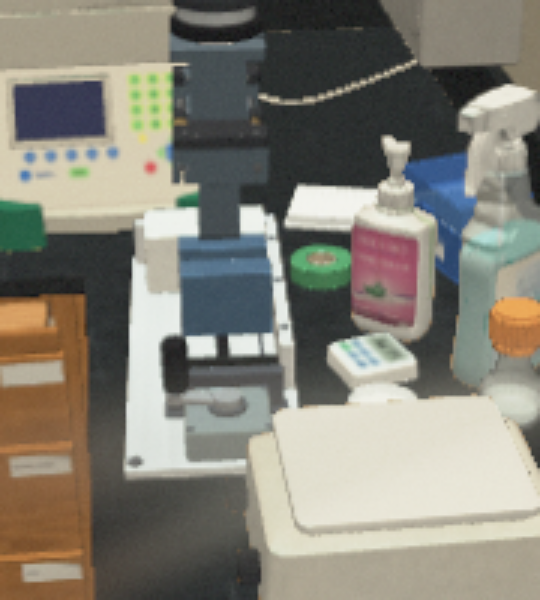

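Emit:
servo_tool([
  [-0.012,0.004,-0.002,0.002,0.004,0.045,255],
  [-0.012,0.004,-0.002,0.002,0.004,0.09,255],
  [-0.012,0.004,-0.002,0.002,0.004,0.101,255],
  [-0.012,0.004,-0.002,0.008,0.004,0.101,255],
  [-0.012,0.004,-0.002,0.016,0.004,0.101,255],
])

```text
time_s: 28.95
eef_pos: [505.1, 242.0, 217.9]
eef_rot: [179.9, -0.0, 86.9]
force: [0.2, 0.6, -0.2]
gripper_width: 0.4
```

Emit:
servo_tool([
  [0,0,0,0.005,0,0,255],
  [0,0,0,0.01,0,0,255],
  [0,0,0,0.015,0,0,255],
  [0,0,0,0.02,0,0,255],
  [0,0,0,0.024,0,0,255],
])

```text
time_s: 29.45
eef_pos: [506.4, 266.3, 218.2]
eef_rot: [179.9, -0.1, 86.9]
force: [-0.2, -0.5, 1.7]
gripper_width: 0.2
```

```bash
python3 -c "
from g import *
p=W(-42,-139.6);go(*p,25,YC)"
```

```text
rot [ 0.002 -0.001 -0.   ] shift [ 0.0045 -0.0008  0.0023] f [-0.2 -0.5  1.7] w 0.2 t 29.45 yaw 86.9 j6 -60
```

Emit:
servo_tool([
  [0,0,0,0.002,0,0.001,255],
  [0,0,0,0.0035,0,0.001,255],
  [0,0,0,0.005,0,0.001,255],
  [0,0,0,0.006,0,0.001,255],
])

```text
time_s: 29.85
eef_pos: [506.7, 270.8, 217.2]
eef_rot: [179.9, 0.2, 87.0]
force: [0.6, -11.1, 4.5]
gripper_width: 0.3
```

Emit:
servo_tool([
  [0,0,0,0.001,0,0,255],
  [0,0,0,0.002,0,0,255],
  [0,0,0,0.0025,0,0,255],
])

```text
time_s: 30.15
eef_pos: [506.9, 271.5, 217.2]
eef_rot: [180.0, 0.5, 87.0]
force: [1.7, -11.9, 3.8]
gripper_width: 0.9
```

Box 2 is tight. On to the third, at (454, -387).

Emit:
servo_tool([
  [0,-0.008,0,-0.01,0,-0.005,255],
  [0,-0.008,0,-0.015,0,-0.05,255],
  [0,-0.008,0,-0.03,0,-0.095,255],
  [0,-0.008,0.14,-0.08,-0.02,-0.14,80],
  [0,-0.008,0.28,-0.13,-0.04,-0.14,80],
])

```text
time_s: 30.65
eef_pos: [469.5, 163.2, 358.2]
eef_rot: [179.4, 0.5, 70.7]
force: [1.1, -1.5, 0.1]
gripper_width: 13.6
```

```bash
python3 -c "
from g import *
from meas import *
c=snap('top')
[print(*r) for r in rects(c,52,72,blues(c))]
go(454.2,-386.8,165,-2.2)"
```

```text
[720.5 406.6  61.9] [723.3 405.9] [ 24.7 122.2] 27.2 195 [121 159  49  25]
[ 557.8 -390.1   61.1] [ 559.1 -391.4] [81.8 32.6] 88.4 446 [462 227  35  15]
[ 453.8 -386.6   61.6] [ 454.  -387.2] [83.4 33.7] 87.4 501 [463 271  37  15]
rot [0.017 0.012 1.267] shift [-0.5165  0.1725  0.0121] f [-5.6 -5.1 -0.5] w 17.3 t 30.7 yaw 70.4 j6 -52
```

Emit:
servo_tool([
  [0.017,0.012,1.267,-0.5165,0.1725,0.0,80],
  [0.017,0.012,1.267,-0.5165,0.1725,0.0,80],
  [0.017,0.012,1.267,-0.5165,0.1725,0.0,80],
  [0.017,0.012,1.267,-0.5165,0.1725,0.0,80],
  [0.017,0.012,1.267,-0.5165,0.1725,0.0,80],
])

```text
time_s: 31.2
eef_pos: [461.5, -88.4, 360.7]
eef_rot: [179.8, 0.3, 27.7]
force: [0.6, 0.3, 0.3]
gripper_width: 57.6
```

```bash
./go.sh 454.1,-387,165,-2.3
```

```text
rot [0.005 0.003 0.523] shift [-0.1452  0.2609  0.0064] f [0.6 0.3 0.3] w 57.6 t 31.2 yaw 27.7 j6 -40
```

Emit:
servo_tool([
  [0.005,0.003,0.523,-0.1452,0.2609,0,80],
  [0.005,0.003,0.523,-0.1452,0.2609,0,80],
  [0.005,0.003,0.523,-0.1452,0.2609,0,80],
  [0.005,0.003,0.523,-0.1452,0.2609,0,80],
  [0.005,0.003,0.523,-0.1452,0.2609,0,80],
])

```text
time_s: 31.7
eef_pos: [454.9, -338.6, 362.0]
eef_rot: [-180.0, -0.0, -2.4]
force: [1.3, -0.3, 0.7]
gripper_width: 62.7
```

```bash
./go.sh 454.1,-387,28,-2.3
```

```text
rot [-0.001 -0.    -0.001] shift [0.0012 0.0485 0.143 ] f [ 1.3 -0.3  0.7] w 62.7 t 31.7 yaw -2.4 j6 -35
```

Emit:
servo_tool([
  [0,0,0,0.0005,0.0485,0.0,80],
  [0,0,0,0.0005,0.0485,0.04,80],
  [0,0,0,0.0005,0.0485,0.085,80],
  [0,0,0,0.0005,0.0485,0.13,80],
  [0,0,0,0.0005,0.0485,0.143,80],
])

```text
time_s: 32.2
eef_pos: [451.8, -385.8, 214.3]
eef_rot: [-179.6, 0.4, -2.4]
force: [-0.2, 1.3, -0.7]
gripper_width: 62.3
```

Emit:
servo_tool([
  [0,0,0,0,0,0,255],
  [0,0,0,0,0,0,255],
  [0,0,0,0,0,0,255],
  [0,0,0,0,0,0,255],
  [0,0,0,0,0,0,255],
], grip_force=15)

```text
time_s: 32.7
eef_pos: [452.6, -386.2, 216.4]
eef_rot: [-179.8, 0.2, -2.4]
force: [1.2, -0.4, 6.3]
gripper_width: 32.0
```

Emit:
servo_tool([
  [0,0,0,0,0,-0.04,255],
  [0,0,0,0,0,-0.085,255],
  [0,0,-0.1,0,0,-0.13,255],
  [0,0,-0.25,0,-0.05,-0.14,255],
  [0,0,-0.4,0,-0.1,-0.14,255],
])

```text
time_s: 33.2
eef_pos: [457.2, -287.8, 359.9]
eef_rot: [180.0, -0.2, 20.7]
force: [1.0, 0.9, -2.2]
gripper_width: 32.0
```

```bash
python3 -c "
from g import *
p=W(-48,-170);print(p);go(*p,165,YC)"
```

```text
[498.27684162 240.84454907]
rot [ 0.002 -0.003 -1.155] shift [ 0.2253 -0.48    0.0046] f [ 1.   0.9 -2.2] w 32.0 t 33.2 yaw 20.7 j6 -54
```

Emit:
servo_tool([
  [0,0,-1.155,0.2253,-0.48,0,255],
  [0,0,-1.155,0.2253,-0.48,0,255],
  [0,0,-1.155,0.2253,-0.48,0,255],
  [0,0,-1.155,0.2253,-0.48,0,255],
  [0,0,-1.155,0.2253,-0.48,0,255],
])

```text
time_s: 33.7
eef_pos: [475.9, -36.7, 359.2]
eef_rot: [180.0, -0.1, 63.8]
force: [0.4, -0.0, -1.0]
gripper_width: 31.7
```

```bash
python3 -c "
from g import *
p=W(-48,-170);print(p);go(*p,165,YC)"
```

```text
[498.27684162 240.84454907]
rot [ 0.001 -0.002 -0.403] shift [ 0.259  -0.1023  0.0035] f [ 0.4 -0.  -1. ] w 31.7 t 33.7 yaw 63.8 j6 -70
```

Emit:
servo_tool([
  [0,0,-0.403,0.259,-0.1023,0,255],
  [0,0,-0.403,0.259,-0.1023,0,255],
  [0,0,-0.403,0.259,-0.1023,0,255],
  [0,0,-0.403,0.259,-0.1023,0,255],
  [0,0,-0.403,0.259,-0.1023,0,255],
])

```text
time_s: 34.2
eef_pos: [495.4, 212.6, 360.0]
eef_rot: [179.9, -0.1, 87.0]
force: [-0.1, -0.1, -1.0]
gripper_width: 31.7
```

```bash
python3 -c "
from g import *
p=W(-48,-170);print(p);go(*p,36,YC)"
```

```text
[498.27684162 240.84454907]
rot [ 0.002 -0.001  0.001] shift [0.0282 0.0011 0.133 ] f [-0.1 -0.1 -1. ] w 31.7 t 34.2 yaw 87.0 j6 -65
```

Emit:
servo_tool([
  [0.002,0,0,0.0282,0.001,0,255],
  [0.002,0,0,0.0282,0.001,0.03,255],
  [0.002,0,0,0.0282,0.001,0.075,255],
  [0.002,0,0,0.0282,0.001,0.11,255],
  [0.002,0,0,0.0282,0.001,0.123,255],
])

```text
time_s: 34.7
eef_pos: [496.7, 240.4, 234.0]
eef_rot: [-179.7, 0.1, 87.0]
force: [-0.7, 0.2, -0.7]
gripper_width: 31.9
```

```bash
python3 -c "
from g import *
p=W(-48,-170);print(p);go(*p,35.5,YC)"
```

```text
[498.27684162 240.84454907]
rot [-0.006  0.002  0.001] shift [0.0006 0.0016 0.0075] f [-0.7  0.2 -0.7] w 31.9 t 34.7 yaw 87.0 j6 -62
```

Emit:
servo_tool([
  [-0.006,0.002,0,0,0.001,0.004,255],
  [-0.006,0.002,0,0,0.002,0.006,255],
  [-0.006,0.002,0,0,0.004,0.007,255],
  [-0.006,0.002,0,0,0.006,0.007,255],
  [-0.006,0.002,0,0,0.008,0.007,255],
])

```text
time_s: 35.2
eef_pos: [504.6, 240.0, 228.0]
eef_rot: [-180.0, -0.1, 86.9]
force: [-4.9, 1.4, 0.5]
gripper_width: 32.1
```

Emit:
servo_tool([
  [0,0,0,0,0.001,0,255],
  [0,0,0,0,0.002,0,255],
  [0,0,0,0,0.003,0,255],
])

```text
time_s: 35.5
eef_pos: [505.9, 239.8, 227.9]
eef_rot: [-179.6, 0.0, 86.9]
force: [-10.1, 2.4, 3.3]
gripper_width: 31.7
```

Emit:
servo_tool([
  [0,0,0,0,0,0.001,115],
  [0,0,0,0,0,0.001,115],
  [0,0,0,0,0,0.001,115],
  [0,0,0,0,0,-0.02,115],
  [0,0,0,0,0,-0.06,115],
])

```text
time_s: 36.0
eef_pos: [505.8, 239.4, 286.1]
eef_rot: [-179.4, 0.2, 86.9]
force: [0.2, -0.5, 0.3]
gripper_width: 50.5
```

Emit:
servo_tool([
  [0,0,0,0,0,-0.025,255],
  [0,0,0,-0.03,-0.004,-0.03,255],
  [0,0,0,-0.045,-0.004,-0.03,255],
  [0,0,0,-0.045,-0.004,-0.03,255],
  [0,0,0,-0.045,-0.004,-0.03,255],
])

```text
time_s: 36.5
eef_pos: [499.9, 194.6, 315.7]
eef_rot: [-179.3, 0.2, 86.8]
force: [0.6, 0.0, 0.4]
gripper_width: 12.9
```

```bash
python3 -c "
from g import *
c=snap('side','s8.png');T=c['img'][110:310,220:400]
cv2.imwrite('pics/s8z.png',cv2.resize(T,None,fx=3,fy=3))
s=env.read_state();print(inC(s['eef_pos']),s['eef_pos'],s['gripper_width'])
p=W(-42,-214);go(*p,26,YC)"
```

```text
[ -43.8 -215.7] [499.95526891 195.01053827 315.66664309] 9.00716536355292
rot [-0.012  0.003 -0.001] shift [0.002  0.003  0.0986] f [ 0.5 -0.4 -0. ] w 9.0 t 36.55 yaw 86.9 j6 -67
```

View pics/s8z.png

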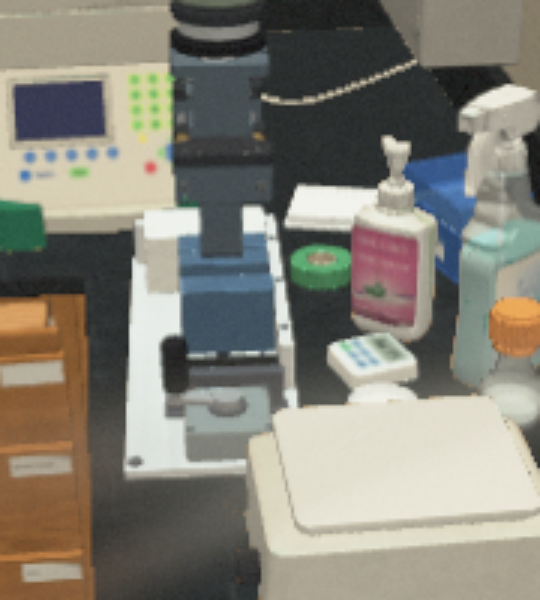

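Emit:
servo_tool([
  [-0.012,0.003,-0.001,0.002,0.003,0.045,255],
  [-0.012,0.003,-0.001,0.002,0.003,0.09,255],
  [-0.012,0.003,-0.001,0.002,0.003,0.098,255],
  [-0.012,0.003,-0.001,0.008,0.003,0.098,255],
  [-0.012,0.003,-0.001,0.016,0.003,0.098,255],
])

```text
time_s: 37.05
eef_pos: [503.6, 211.6, 218.9]
eef_rot: [179.9, -0.1, 86.9]
force: [0.8, -1.4, 1.2]
gripper_width: 0.3
```

Emit:
servo_tool([
  [0,0,0,0.005,0,0,255],
  [0,0,0,0.01,0,0,255],
  [0,0,0,0.015,0,0,255],
  [0,0,0,0.02,0,0,255],
  [0,0,0,0.024,0,0,255],
])

```text
time_s: 37.55
eef_pos: [505.0, 235.9, 219.3]
eef_rot: [179.8, -0.1, 86.9]
force: [-0.3, -1.7, 1.4]
gripper_width: 0.5
```

```bash
python3 -c "
from g import *
p=W(-42,-171.5);go(*p,25,YC)"
```

```text
rot [ 0.003 -0.001  0.   ] shift [ 0.0031 -0.001   0.0033] f [-0.3 -1.7  1.4] w 0.5 t 37.55 yaw 86.9 j6 -63
```

Emit:
servo_tool([
  [0,0,0,0.0015,0,0.001,255],
  [0,0,0,0.0025,0,0.001,255],
  [0,0,0,0.0035,0,0.001,255],
  [0,0,0,0.0045,0,0.001,255],
])

```text
time_s: 37.95
eef_pos: [505.1, 238.6, 218.5]
eef_rot: [179.9, 0.2, 87.0]
force: [1.4, -13.4, 7.2]
gripper_width: 0.4
```

Emit:
servo_tool([
  [0,0,0,0.001,0,0,255],
  [0,0,0,0.002,0,0,255],
  [0,0,0,0.0025,0,0,255],
])

```text
time_s: 38.25
eef_pos: [505.2, 239.3, 218.5]
eef_rot: [179.9, 0.4, 87.1]
force: [0.6, -13.1, 4.9]
gripper_width: 0.5
```

Third box is tight. On to the last.

Emit:
servo_tool([
  [0,-0.008,0,-0.01,0,-0.005,255],
  [0,-0.008,0,-0.015,0,-0.05,255],
  [0,-0.008,0,-0.03,0,-0.095,255],
  [0,-0.008,0.14,-0.08,-0.02,-0.14,80],
  [0,-0.008,0.28,-0.13,-0.04,-0.14,80],
])

```text
time_s: 38.75
eef_pos: [467.9, 131.0, 359.3]
eef_rot: [179.3, 0.5, 70.8]
force: [1.2, -1.4, 0.7]
gripper_width: 13.7
```

```bash
python3 -c "
from g import *
from meas import *
c=snap('top')
[print(*r) for r in rects(c,52,72,blues(c))]
go(558.4,-391,165,-2.2)"
```

```text
[719.6 407.8  62.2] [720.8 406.9] [ 10.8 122.3] 18.2 187 [121 165  50  19]
[ 558.  -390.4   61.2] [ 558.7 -390.9] [81.7 32.4] 87.4 443 [462 227  35  15]
[521.4 313.7  69.8] [521.  315.5] [47.8 25.6] 5.8 116 [173 245  12  21]
[475.  315.4  70. ] [474.4 319. ] [33.1 42.7] 26.4 122 [166 264  22  15]
rot [0.017 0.011 1.267] shift [-0.4549  0.2625  0.0126] f [-5.1 -5.  -0.1] w 17.4 t 38.8 yaw 70.4 j6 -56
```

Emit:
servo_tool([
  [0.017,0.011,1.267,-0.4549,0.2625,0.0,80],
  [0.017,0.011,1.267,-0.4549,0.2625,0.0,80],
  [0.017,0.011,1.267,-0.4549,0.2625,0.0,80],
  [0.017,0.011,1.267,-0.4549,0.2625,0.0,80],
  [0.017,0.011,1.267,-0.4549,0.2625,0.0,80],
])

```text
time_s: 39.3
eef_pos: [510.0, -117.1, 361.7]
eef_rot: [179.8, 0.2, 27.7]
force: [1.7, 0.3, -0.7]
gripper_width: 57.8
```

```bash
./go.sh 558.4,-390.8,165,-2.3
```

```text
rot [0.005 0.003 0.523] shift [-0.0843  0.2649  0.0071] f [ 1.7  0.3 -0.7] w 57.8 t 39.3 yaw 27.7 j6 -42
```

Emit:
servo_tool([
  [0.005,0.003,0.523,-0.0843,0.2649,0,80],
  [0.005,0.003,0.523,-0.0843,0.2649,0,80],
  [0.005,0.003,0.523,-0.0843,0.2649,0,80],
  [0.005,0.003,0.523,-0.0843,0.2649,0,80],
  [0.005,0.003,0.523,-0.0843,0.2649,0,80],
])

```text
time_s: 39.8
eef_pos: [553.4, -363.4, 362.6]
eef_rot: [-179.9, -0.0, -2.4]
force: [1.4, 0.3, 0.4]
gripper_width: 62.7
```

```bash
./go.sh 558.4,-390.8,28,-2.3
```

```text
rot [-0.001 -0.001 -0.001] shift [0.0061 0.0274 0.1436] f [1.4 0.3 0.4] w 62.7 t 39.8 yaw -2.4 j6 -32
```

Emit:
servo_tool([
  [0,0,0,0.006,0.0274,0.01,80],
  [0,0,0,0.006,0.0274,0.055,80],
  [0,0,0,0.006,0.0274,0.1,80],
  [0,0,0,0.006,0.0274,0.14,80],
  [0,0,0,0.006,0.0274,0.143,80],
])

```text
time_s: 40.3
eef_pos: [556.5, -389.6, 213.2]
eef_rot: [-179.5, 0.5, -2.4]
force: [-0.2, 0.5, -0.9]
gripper_width: 62.6
```

Emit:
servo_tool([
  [0,0,0,0,0,0,255],
  [0,0,0,0,0,0,255],
  [0,0,0,0,0,0,255],
  [0,0,0,0,0,0,255],
  [0,0,0,0,0,0,255],
], grip_force=15)

```text
time_s: 40.8
eef_pos: [557.3, -389.9, 215.5]
eef_rot: [-179.6, 0.3, -2.4]
force: [1.5, 0.4, 5.5]
gripper_width: 32.2
```

Emit:
servo_tool([
  [0,0,0,0,0,-0.04,255],
  [0,0,0,0,0,-0.085,255],
  [0,0,-0.1,0,0,-0.13,255],
  [0,0,-0.25,0,-0.05,-0.14,255],
  [0,0,-0.4,0,-0.1,-0.14,255],
])

```text
time_s: 41.3
eef_pos: [562.0, -292.0, 359.4]
eef_rot: [-179.8, -0.1, 20.7]
force: [0.9, 0.3, -1.3]
gripper_width: 32.0
```

```bash
python3 -c "
from g import *
p=W(-48,-201);print(p);go(*p,165,YC)"
```

```text
[496.60039841 209.88991229]
rot [-0.002 -0.004 -1.155] shift [ 0.1165 -0.4925  0.0054] f [ 0.9  0.3 -1.3] w 32.0 t 41.3 yaw 20.7 j6 -49
```

Emit:
servo_tool([
  [0,0,-1.155,0.1165,-0.4925,0,255],
  [0,0,-1.155,0.1165,-0.4925,0,255],
  [0,0,-1.155,0.1165,-0.4925,0,255],
  [0,0,-1.155,0.1165,-0.4925,0,255],
  [0,0,-1.155,0.1165,-0.4925,0,255],
])

```text
time_s: 41.8
eef_pos: [528.7, -42.2, 359.1]
eef_rot: [-179.8, -0.2, 63.9]
force: [0.8, 1.0, -1.5]
gripper_width: 32.0
```

```bash
python3 -c "
from g import *
p=W(-48,-201);print(p);go(*p,165,YC)"
```

```text
[496.60039841 209.88991229]
rot [-0.002 -0.004 -0.402] shift [ 0.2121 -0.1399  0.0042] f [ 0.8  1.  -1.5] w 32.0 t 41.8 yaw 63.9 j6 -70
```

Emit:
servo_tool([
  [0,0,-0.402,0.2121,-0.1399,0,255],
  [0,0,-0.402,0.2121,-0.1399,0,255],
  [0,0,-0.402,0.2121,-0.1399,0,255],
  [0,0,-0.402,0.2121,-0.1399,0,255],
  [0,0,-0.402,0.2121,-0.1399,0,255],
])

```text
time_s: 42.3
eef_pos: [496.4, 205.7, 360.6]
eef_rot: [-179.9, -0.2, 86.9]
force: [0.5, -0.9, -1.0]
gripper_width: 32.0
```

```bash
python3 -c "
from g import *
p=W(-48,-201);print(p);go(*p,36,YC)"
```

```text
[496.60039841 209.88991229]
rot [-0.001 -0.004  0.   ] shift [3.700e-03 1.000e-04 1.336e-01] f [ 0.5 -0.9 -1. ] w 32.0 t 42.3 yaw 86.9 j6 -66
```

Emit:
servo_tool([
  [0,-0.004,0,0.002,0,0.03,255],
  [0,-0.004,0,0.002,0,0.075,255],
  [0,-0.004,0,0.002,0,0.11,255],
  [0,-0.004,0,0.002,0,0.125,255],
  [0,-0.004,0,0.002,0,0.127,255],
])

```text
time_s: 42.8
eef_pos: [495.4, 207.9, 231.6]
eef_rot: [-179.7, 0.1, 86.9]
force: [-0.9, 0.4, -1.5]
gripper_width: 32.0
```

```bash
python3 -c "
from g import *
c=snap('side','s9.png');T=c['img'][110:310,220:400]
cv2.imwrite('pics/s9z.png',cv2.resize(T,None,fx=3,fy=3))
p=W(-48,-201);print(p);go(*p,35,YC)"
```

```text
[496.60039841 209.88991229]
rot [-0.003  0.001  0.   ] shift [0.0018 0.0005 0.0068] f [ 0.7 -1.  -1.7] w 31.8 t 42.85 yaw 86.9 j6 -65
```

View pics/s9z.png

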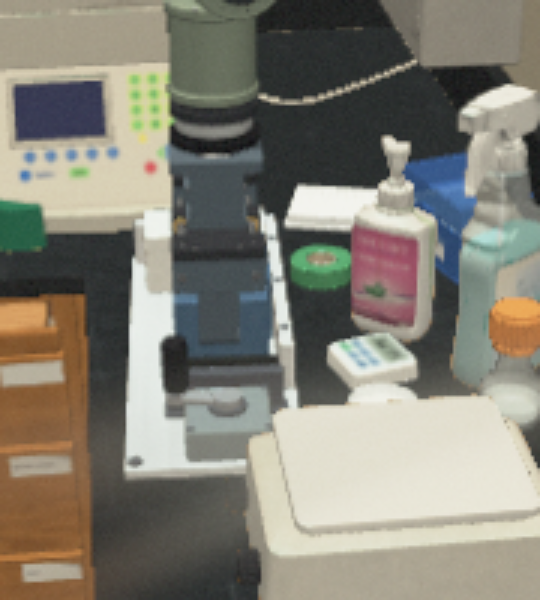

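Emit:
servo_tool([
  [-0.003,0,0,0.001,0.001,0.003,255],
  [-0.003,0,0,0.001,0.002,0.005,255],
  [-0.003,0,0,0.001,0.004,0.006,255],
  [-0.003,0,0,0.001,0.006,0.006,255],
  [-0.003,0,0,0.001,0.008,0.006,255],
])

```text
time_s: 43.35
eef_pos: [502.6, 208.6, 226.8]
eef_rot: [-179.6, 0.1, 86.9]
force: [-9.0, 2.4, 3.7]
gripper_width: 32.1
```

Emit:
servo_tool([
  [0,0,0,0,0.001,0,255],
  [0,0,0,0,0.002,0,255],
  [0,0,0,0,0.003,0,255],
])

```text
time_s: 43.65
eef_pos: [503.8, 208.5, 226.6]
eef_rot: [-179.3, 0.2, 86.8]
force: [-10.4, 3.4, 4.0]
gripper_width: 32.1
```

Emit:
servo_tool([
  [0,0,0,0.003,-0.001,0,255],
  [0,0,0,0.006,-0.001,0,255],
  [0,0,0,0.009,-0.001,0,255],
  [0,0,0,0.0095,0,0,255],
])

```text
time_s: 44.05
eef_pos: [504.3, 218.3, 226.7]
eef_rot: [-179.2, 0.2, 86.8]
force: [-3.3, -0.1, -0.6]
gripper_width: 31.8
```

Emit:
servo_tool([
  [0,0,0,0,0.001,0,255],
  [0,0,0,0,0.001,0,155],
  [0,0,0,0,0.001,0,155],
  [0,0,0,0,0.001,0,155],
])

```text
time_s: 44.45
eef_pos: [505.8, 218.2, 226.9]
eef_rot: [-179.3, 0.1, 86.8]
force: [0.6, -0.2, 0.2]
gripper_width: 35.7
```

Emit:
servo_tool([
  [0,0,0,0,0,-0.015,155],
  [0,0,0,0,0,-0.035,155],
  [0,0,0,0,0,-0.075,155],
  [0,0,0,0,0,-0.09,255],
  [-0.012,0,0,-0.043,-0.006,-0.09,255],
])

```text
time_s: 44.95
eef_pos: [500.7, 178.3, 320.3]
eef_rot: [179.4, -0.2, 87.0]
force: [0.9, -0.8, 0.2]
gripper_width: 22.5
```

Emit:
servo_tool([
  [0,0,0,0,0,0,255],
  [0,0,0,0,0,0,255],
  [0,0,0,0,0,0,255],
])

```text
time_s: 45.25
eef_pos: [501.0, 178.6, 320.3]
eef_rot: [179.4, -0.2, 87.0]
force: [0.5, 0.7, -0.2]
gripper_width: 0.4
```

```bash
python3 -c "
from g import *
c=snap('side','s10.png');T=c['img'][110:310,220:400]
cv2.imwrite('pics/s10z.png',cv2.resize(T,None,fx=3,fy=3))
c=snap('top','t10.png');T=c['img'][180:330,110:320]
cv2.imwrite('pics/t10z.png',cv2.resize(T,None,fx=3,fy=3))
s=env.read_state();print(inC(s['eef_pos']),s['eef_pos'],s['gripper_width'])
print(cloud(c)[262:275,244:262][...,1].round(), cloud(c)[262:275,244:262][...,2].round())
p=W(-42,-227);print(p);go(*p,27,YC)"
```

```text
[ -42.  -231.8] [500.91846334 178.83445729 319.99995924] 0.666294946083473
[[ 95.  94.  93.  92.  90.  89.  88.  89.  90.  92.  93. 118. 116. 114.
  112. 110. 108. 106.]
 [ 96.  94.  93.  92.  90.  89.  88.  88.  89.  90.  92. 118. 116. 114.
  112. 110. 108. 106.]
 [ 95.  94.  93.  91.  90.  89.  88.  87.  88.  90.  91. 118. 116. 114.
  112. 110. 108. 107.]
 [ 96.  94.  93.  92.  90.  89.  87.  86.  87.  88.  90. 120. 116. 114.
  112. 111. 108. 106.]
 [ 95.  94.  92.  91.  90.  89.  87.  86.  85.  87.  89.  91. 142. 115.
  112. 110. 108. 107.]
 [ 96.  94.  93.  91.  90.  89.  87.  86.  85.  86.  87.  88. 142. 140.
  133. 131. 129. 127.]
 [ 95.  94.  93.  91.  90.  89.  88.  86.  85.  85.  86.  87.  89. 139.
  134. 131. 129. 126.]
 [ 95.  94.  93.  92.  90.  89.  87.  86.  85.  84.  85.  86.  88. 140.
  133. 131. 129. 127.]
 [ 95.  94.  92.  91.  90.  89.  88.  86.  85.  84.  84.  86.  87. 139.
  133. 131. 129. 127.]
 [ 95.  94.  92.  91.  90.  89.  87.  86.  85.  84.  83.  85.  86.  88.
  134. 131. 129. 126.]
 [ 95.  94.  93.  91.  90.  89.  87.  86.  85.  84.  83.  84.  85.  87.
  1
[... 882 characters left out ...]
 579. 580. 579. 579. 580. 582. 580. 580. 575. 552. 529. 498.  12.
   49.  47.  45.  46.]
 [581. 581. 584. 581. 577. 578. 579. 581. 580. 578. 560. 535. 510.  16.
   52.  48.  45.  44.]
 [581. 580. 583. 582. 582. 579. 579. 581. 582. 579. 568. 544. 518. 492.
   47.  50.  50.  47.]
 [581. 583. 580. 581. 580. 579. 580. 579. 580. 578. 575. 551. 528. 502.
   47.  48.  48.  48.]
 [579. 579. 580. 579. 578. 579. 580. 581. 579. 580. 579. 561. 534. 510.
   46.  47.  46.  48.]
 [582. 581. 580. 580. 578. 582. 579. 582. 579. 581. 581. 569. 543. 520.
   44.  49.  48.  45.]]
[501.1855693  183.60348598]
rot [ 0.01  -0.003  0.003] shift [ 0.0045 -0.001   0.102 ] f [-0.3 -0.3  0.1] w 0.7 t 45.35 yaw 87.1 j6 -69
```

View pics/s10z.png

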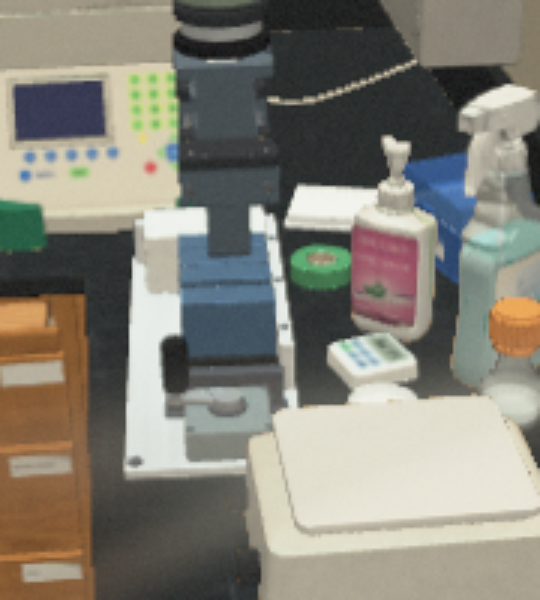

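View pics/t10z.png

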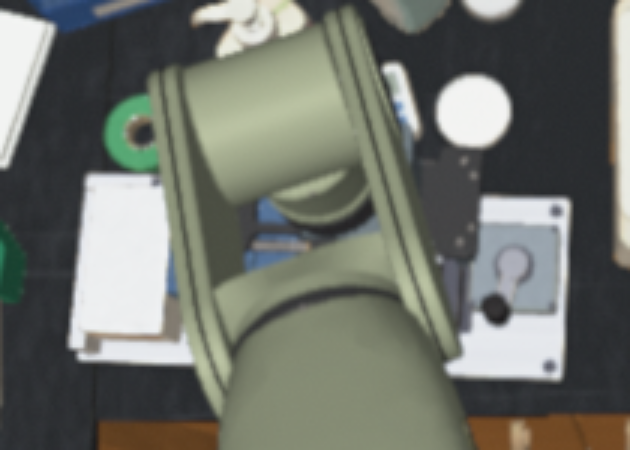

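Emit:
servo_tool([
  [0.01,-0.003,0.003,0.0005,-0.001,0.03,255],
  [0.01,-0.003,0.003,0.0005,-0.001,0.06,255],
  [0.01,-0.003,0.003,0.0005,-0.001,0.085,255],
  [0.01,-0.003,0.003,0.0005,-0.001,0.1,255],
  [0.01,-0.003,0.003,0.0005,-0.001,0.1,255],
])

```text
time_s: 45.85
eef_pos: [500.2, 179.9, 217.6]
eef_rot: [-179.7, 0.1, 86.9]
force: [-0.1, -0.2, 0.4]
gripper_width: 0.3
```

Emit:
servo_tool([
  [0,0,0,0.005,0,0,255],
  [0,0,0,0.01,0,0,255],
  [0,0,0,0.015,0,0,255],
  [0,0,0,0.02,0,0,255],
  [0,0,0,0.024,0,0,255],
])

```text
time_s: 46.35
eef_pos: [501.6, 204.3, 218.1]
eef_rot: [-179.8, 0.1, 87.0]
force: [-0.1, -2.6, 2.1]
gripper_width: 0.6
```

Emit:
servo_tool([
  [0,0,0,0.001,0,0,255],
  [0,0,0,0.002,0,0,255],
  [0,0,0,0.003,0,0,255],
  [0,0,0,0.004,0,0,255],
])

```text
time_s: 46.75
eef_pos: [501.7, 207.0, 217.9]
eef_rot: [-179.7, 0.3, 87.0]
force: [1.7, -12.0, 2.4]
gripper_width: 0.3
```

Emit:
servo_tool([
  [0,0,0,0.001,0,0,255],
  [0,0,0,0.002,0,0,255],
  [0,0,0,0.0025,0,0,255],
])

```text
time_s: 47.05
eef_pos: [501.9, 207.7, 217.9]
eef_rot: [-179.7, 0.6, 87.1]
force: [0.6, -13.1, 3.3]
gripper_width: 0.1
```

Emit:
servo_tool([
  [0,-0.01,0,-0.01,0,0,255],
  [0,-0.01,0,-0.014,0,-0.05,255],
  [0,-0.01,0,-0.02,0,-0.1,255],
  [0,-0.01,0,-0.07,-0.03,-0.14,255],
  [0,-0.01,0,-0.12,-0.06,-0.14,255],
])

```text
time_s: 47.55
eef_pos: [452.3, 114.0, 358.6]
eef_rot: [179.8, 1.0, 87.2]
force: [0.2, -1.1, -1.0]
gripper_width: 0.5
```

Emit:
servo_tool([
  [0,0,0,-0.05,-0.02,0,60],
  [0,0,0,-0.1,-0.03,0,60],
  [0,0,0,-0.14,-0.04,0,60],
  [0,0,0,-0.14,-0.04,0,60],
])

```text
time_s: 47.95
eef_pos: [403.6, -27.5, 361.2]
eef_rot: [179.8, 1.1, 86.8]
force: [0.9, -0.2, -0.1]
gripper_width: 29.8
```

```bash
python3 -c "
from g import *
from meas import *
c=snap('top','t11.png');T=c['img'][225:315,125:310]
cv2.imwrite('pics/t11z.png',cv2.resize(T,None,fx=4,fy=4,interpolation=cv2.INTER_CUBIC))
print(env.mark_of('grip_mid','top'),env.mark_of('crank_axis','top'))
P=cloud(c);m=(P[...,2]>64)&(P[...,2]<80)&(P[...,1]>180)&(P[...,1]<420)&(P[...,0]>400)&(P[...,0]<570)
r=cv2.minAreaRect(P[m][:,:2].astype(np.float32));print(r)
mb=m&blues(c)
for k in range(4):
  q=P[mb];cc=np.array([inC(p) for p in q]);s=(abs(cc[:,1]+80+32*k-1)<10);print(k,np.percentile(cc[s,0],[1,3,50,97,99]))
q=P[m&~blues(c)];cc=np.array([inC(p) for p in q]);print(np.percentile(cc,[1,3,50,97,99],axis=0).T)
q=P[mb];cc=np.array([inC(p) for p in q]);print(np.percentile(cc,[1,3,50,97,99],axis=0).T)
c=snap('side','s11.png');T=c['img'][110:310,220:400]
cv2.imwrite('pics/s11z.png',cv2.resize(T,None,fx=3,fy=3))
print(env.mark_of('grip_mid','side'),env.mark_of('crank_axis','side'),env.mark_of('pad_face','side'))
"
```

```text
[{'centre': [279.7, 284.7], 'p': 0.64}] [{'centre': [280.1, 265.9], 'p': 0.8}]
((490.63409423828125, 312.3524169921875), (196.55850219726562, 114.74897766113281), 86.35984802246094)
0 [-83.04 -81.32 -44.7   -8.7   -7.06]
1 [-83.4   -81.948 -46.5    -8.352  -6.084]
2 [-83.011 -81.531 -45.     -7.5    -5.178]
3 [-81.942 -80.226 -44.25   -7.1    -6.311]
[[-114.648 -112.4    -57.2     -4.      -2.952]
 [-164.68   -97.136  -35.5     -3.628   -2.   ]]
[[ -82.9    -81.3    -44.95    -7.7     -6.3  ]
 [-196.267 -193.7   -133.65   -71.9    -69.3  ]]
[{'centre': [278.4, 230.2], 'p': 0.52}] [{'centre': [295.3, 243.9], 'p': 0.69}] [{'centre': [291.2, 233.1], 'p': 0.44}]
```

View pics/t11z.png

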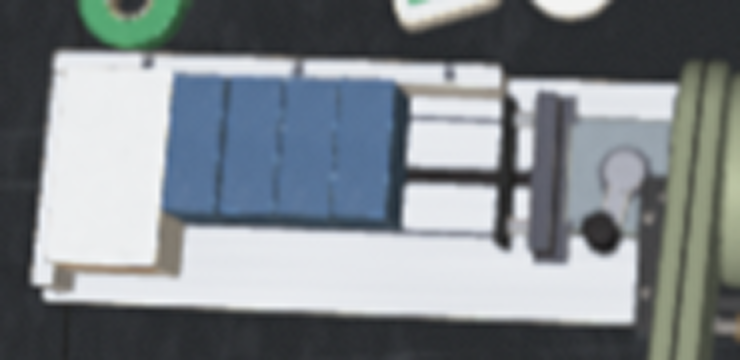

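View pics/s11z.png

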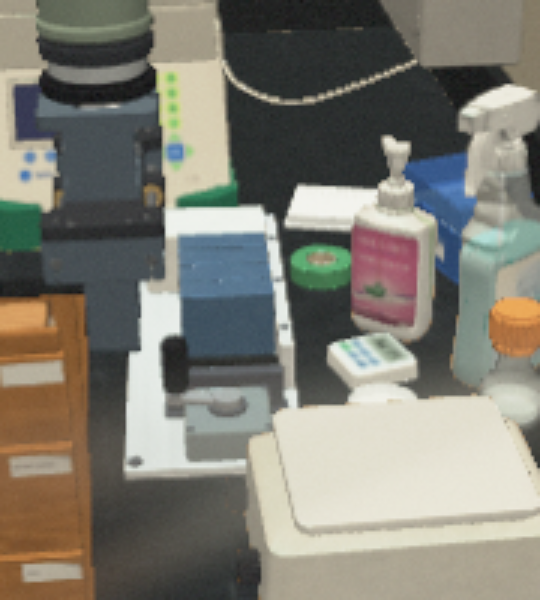

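```bash
python3 -c "
from g import *
p=W(-114,-159);print(p, W(-114,-95),W(-98,-159));go(*p,120,YC)"
```

```text
[432.96828832 255.3976541 ] [436.42933235 319.304001  ] [448.94487504 254.53239309]
rot [0.003 0.017 0.008] shift [0.2799 0.014  0.0451] f [ 0.1 -0.2 -0. ] w 57.3 t 48.3 yaw 87.3 j6 -91
```

Emit:
servo_tool([
  [0.003,0.017,0.008,0.28,0.014,0,255],
  [0.003,0.017,0.008,0.28,0.014,0.0,255],
  [0.003,0.017,0.008,0.28,0.014,0.0,255],
  [0.003,0.017,0.008,0.28,0.014,0.0,255],
  [0.003,0.017,0.008,0.28,0.014,0.0,255],
])

```text
time_s: 48.8
eef_pos: [429.3, 228.2, 356.4]
eef_rot: [-180.0, 0.0, 87.0]
force: [0.9, -1.1, 0.6]
gripper_width: 23.3
```

```bash
python3 -c "
from g import *
p=W(-114,-159);go(*p,28,YC)"
```

```text
rot [-0.     0.     0.002] shift [0.0274 0.0023 0.1374] f [ 0.9 -1.1  0.6] w 23.3 t 48.8 yaw 87.0 j6 -60
```

Emit:
servo_tool([
  [0,0,0.002,0.0274,0.002,0.03,255],
  [0,0,0.002,0.0274,0.002,0.08,255],
  [0,0,0.002,0.0274,0.002,0.125,255],
  [0,0,0.002,0.0274,0.002,0.137,255],
  [0,0,0.002,0.0274,0.007,0.137,255],
])

```text
time_s: 49.3
eef_pos: [436.8, 255.7, 217.9]
eef_rot: [-179.7, 0.1, 87.0]
force: [-0.5, 0.2, 0.6]
gripper_width: 0.4
```

Emit:
servo_tool([
  [0,0,0,0,0.004,-0.002,255],
  [0,0,0,0,0.007,-0.002,255],
  [0,0,0,0,0.009,-0.002,255],
])

```text
time_s: 49.6
eef_pos: [446.8, 255.5, 221.8]
eef_rot: [-179.9, 0.0, 87.0]
force: [-1.2, 0.0, 0.8]
gripper_width: 0.2
```

Emit:
servo_tool([
  [0,0,0,0,0.001,0,255],
  [0,0,0,0,0.002,0,255],
  [0,0,0,0,0.003,0,255],
])

```text
time_s: 49.9
eef_pos: [448.4, 255.1, 222.2]
eef_rot: [-179.7, 0.1, 86.9]
force: [-9.5, 2.4, 6.6]
gripper_width: 0.6
```

Emit:
servo_tool([
  [0,0,0,0,0.001,0,255],
  [0,0,0,0,0.0015,0,255],
  [0,0,0,0,0.002,0,255],
])

```text
time_s: 50.2
eef_pos: [449.0, 254.9, 222.3]
eef_rot: [-179.4, 0.1, 86.9]
force: [-8.5, 2.8, 4.0]
gripper_width: 0.6
```

Firm. Now boxes 1/2: back off, move +y 64 mm, repeat.

Emit:
servo_tool([
  [-0.01,0,0,0,-0.012,0,255],
  [-0.01,0,0,0.03,-0.014,0,255],
  [-0.01,0,0,0.064,-0.014,0,255],
  [-0.01,0,0,0.064,-0.01,0,255],
  [-0.01,0,0,0.064,-0.005,0,255],
])

```text
time_s: 50.7
eef_pos: [447.4, 319.4, 222.3]
eef_rot: [179.9, 0.1, 87.0]
force: [0.1, -0.2, -1.2]
gripper_width: 0.4
```

Emit:
servo_tool([
  [0,0,0,0,0.0015,0,255],
  [0,0,0,0,0.003,0,255],
  [0,0,0,0,0.004,0,255],
])

```text
time_s: 51.0
eef_pos: [451.0, 318.4, 222.3]
eef_rot: [-180.0, 0.2, 86.9]
force: [-4.4, 1.5, 3.5]
gripper_width: 0.9
```

Emit:
servo_tool([
  [0,0,0,0,0.001,0,255],
  [0,0,0,0,0.002,0,255],
  [0,0,0,0,0.003,0,255],
])

```text
time_s: 51.3
eef_pos: [452.1, 317.9, 222.3]
eef_rot: [-179.6, 0.2, 86.8]
force: [-12.3, 3.0, 8.5]
gripper_width: 0.5
```

Emit:
servo_tool([
  [-0.006,0,0,0,-0.02,0,255],
  [-0.006,0,0,-0.03,-0.03,-0.05,255],
  [-0.006,0,0,-0.08,-0.04,-0.09,70],
  [-0.006,0,0,-0.13,-0.05,-0.09,70],
  [-0.006,0,0,-0.18,-0.06,-0.09,70],
])

```text
time_s: 51.8
eef_pos: [388.2, 161.0, 313.8]
eef_rot: [179.8, 0.1, 86.9]
force: [1.1, 0.2, -0.4]
gripper_width: 21.7
```

```bash
cat > crank.py <<'E'
from g import *
def look(c):
    P=cloud(c)
    g=c['img'].max(2)
    m=(P[...,2]>92)&(P[...,2]<108)&(P[...,0]>410)&(P[...,0]<560)&(P[...,1]>10)&(P[...,1]<150)
    v,u=np.nonzero(m)
    if len(u)==0: return None
    h=atz(c,u.mean(),v.mean(),99)[:2]
    q=P[m]; return h,q.mean(0),m.sum()
E
python3 -c "
from crank import *
c=snap('top','t12.png')
print(look(c)); 
T=c['img'][245:300,255:300];cv2.imwrite('pics/t12z.png',cv2.resize(T,None,fx=12,fy=10,interpolation=cv2.INTER_CUBIC))
for n in('side','top'):
  c=snap(n)
  for t,z in(('grip_mid',78),('crank_axis',46)):
    for d in env.mark_of(t,n): print(n,t,d,atz(c,*d['centre'],z), inC(atz(c,*d['centre'],z)))
print(env.read_state()['eef_pos'])
"
```

```text
(array([450.38858968,  91.59076516]), array([450.57058239,  91.68171988,  97.80552676]), np.int64(58))
side grip_mid {'centre': [276.2, 231.0], 'p': 0.75} [447.00430284  86.92058553  78.        ] [ -90.9 -326.5]
side grip_mid {'centre': [291.4, 235.0], 'p': 0.64} [481.15731928  63.28711645  78.        ] [ -55.5 -348.2]
side crank_axis {'centre': [295.0, 244.3], 'p': 0.76} [489.72859174  73.26497693  46.        ] [ -47.5 -337.8]
top grip_mid {'centre': [276.4, 284.2], 'p': 0.64} [446.52852979  88.31145088  78.        ] [ -91.4 -325.1]
top crank_axis {'centre': [280.3, 270.0], 'p': 0.66} [484.51200959  81.33946385  46.        ] [ -53.1 -330. ]
[388.77211804 162.96661361 312.00856181]
```

View pics/t12z.png

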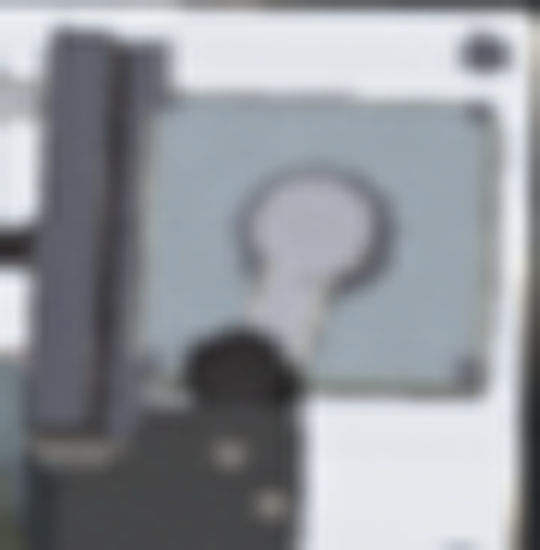

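```bash
python3 -c "
from crank import *
c=snap('top')
h=atz(c,275.4,283,95);a=atz(c,281.2,267.3,53)
print(h,inC(h),a,inC(a),np.linalg.norm((h-a)[:2]))
a2=atz(c,255+318/12,245+228/10,53);print(a2,inC(a2))
print(proj(c,[490,78,53]))
p=h;go(448.5,90,75,YC)
"
```

```text
[446.81502846  89.31479078  95.        ] [ -91.2 -324.1] [489.64783338  78.75476481  53.        ] [ -47.9 -332.3] 44.115341160215195
[488.45302321  78.0624623   53.        ] [ -49.  -333.1]
[[281.52287278 267.14509763]]
rot [-0.001  0.004 -0.   ] shift [-0.0696  0.0637  0.0461] f [ 0.6 -0.1  0.2] w 53.6 t 52.2 yaw 86.9 j6 -66
```

Emit:
servo_tool([
  [0,0.004,0,-0.0696,0.0627,0,70],
  [0,0.004,0,-0.0696,0.0627,0,70],
  [0,0.004,0,-0.0696,0.0627,0.01,70],
  [0,0.004,0,-0.0696,0.0627,0.04,70],
  [0,0.004,0,-0.0696,0.0627,0.06,70],
])

```text
time_s: 52.7
eef_pos: [447.3, 90.7, 250.3]
eef_rot: [-179.8, -0.0, 86.9]
force: [-1.1, -0.5, -0.1]
gripper_width: 66.0
```

```bash
python3 -c "
from crank import *
c=snap('side','s13.png');T=c['img'][110:310,220:400]
cv2.imwrite('pics/s13z.png',cv2.resize(T,None,fx=3,fy=3))
go(447,89.5,60,YC)
"
```

```text
rot [-0.008  0.001  0.001] shift [-0.0011  0.0009 -0.0033] f [-0.4 -0.1 -1.9] w 66.4 t 52.75 yaw 86.9 j6 -77
```

View pics/s13z.png

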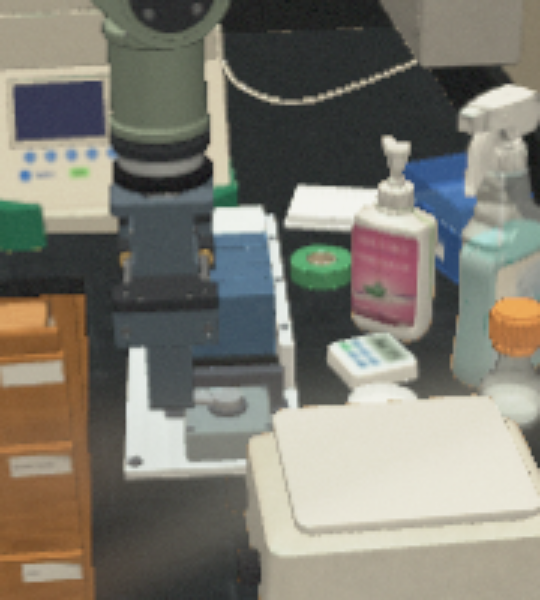

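Finger hides the handle as expected; close gently with slight upward correction.

Emit:
servo_tool([
  [-0.005,0,0,-0.001,0,-0.003,150],
  [-0.005,0,0,-0.001,0,-0.003,255],
  [-0.005,0,0,-0.001,0,-0.003,255],
  [-0.005,0,0,-0.001,0,-0.003,255],
  [-0.005,0,0,-0.001,0,-0.003,255],
], grip_force=10)

```text
time_s: 53.25
eef_pos: [446.3, 89.8, 251.4]
eef_rot: [-179.9, 0.1, 87.0]
force: [-0.0, -0.1, 0.7]
gripper_width: 29.2
```

Emit:
servo_tool([
  [0,0,0,0,0,0,255],
  [0,0,0,0,0,0,255],
  [0,0,0,0,0,0,255],
])

```text
time_s: 53.55
eef_pos: [446.3, 89.9, 251.6]
eef_rot: [-179.9, 0.0, 86.9]
force: [-0.1, 2.7, 1.9]
gripper_width: 21.4
```

```bash
python3 -c "
from crank import *
s=env.read_state();print(s['force'],inC(s['eef_pos']),s['eef_pos'],s['gripper_width'])"
```

```text
[-0.14475933  2.71521287  1.86561097] [ -91.7 -323.5] [446.31577609  89.89972252 251.61449194] 21.448817586333956
```

```bash
cat > cr.py <<'E'
from crank import *
import sys,json,os
from scipy.optimize import least_squares
def rows(c0,das,R=42.0,rad=None):
    s=env.read_state();p=np.array((s['eef_pos'][:2]-C)@np.c_[X,Y]);d=p-c0
    a=np.arctan2(d[1],-d[0])
    q=[]
    for da in das:
        t=a+da;P=c0+R*np.array([-np.cos(t),np.sin(t)])
        w=(P-p)@np.c_[X,Y].T  # world
        Rm=Ro.from_euler('xyz',s['eef_rot'],degrees=True)
        rt=(Rm.inv()*Ro.from_euler('xyz',[180,0,YC],degrees=True)).as_rotvec()
        dt=Rm.inv().apply([w[0],w[1],252.5-s['eef_pos'][2]])/1000
        q.append([round(x,4) for x in list(rt)+list(dt)]+[255])
    print('a',round(a,3),'r',round(np.hypot(*d),2),'p',p.round(1),'f',s['force'].round(1),'ftan',np.round(s['force'][:2]@(np.array([np.sin(a),0])[0]*X+np.cos(a)*Y),2),'t',s['time_s'],'w',round(s['gripper_width'],1))
    print(json.dumps(q))
    L=json.load(open('pts.json')) if os.path.exists('pts.json') else []
    L.append([float(x) for x in p]);json.dump(L,open('pts.json','w'))
    if len(L)>3:
        f=least_squares(lambda v:np.hypot(*(np.array(L)-v).T)-42,c0);print('fit c',f.x.round(2),'res',f.fun.round(2))
E
python3 -c "
from cr import *
rows(np.array([-50.6,-332.25]),[.15,.3,.45,.6,.75])"
```

```text
a 0.209 r 42.04 p [ -91.7 -323.5] f [-0.1  2.7  1.9] ftan 2.58 t 53.55 w 21.4
[[-0.0017, 0.0004, 0.0007, 0.006, 0.0018, -0.0009, 255], [-0.0017, 0.0004, 0.0007, 0.0117, 0.0044, -0.0009, 255], [-0.0017, 0.0004, 0.0007, 0.017, 0.0079, -0.0009, 255], [-0.0017, 0.0004, 0.0007, 0.0217, 0.0121, -0.0009, 255], [-0.0017, 0.0004, 0.0007, 0.0257, 0.017, -0.0009, 255]]
```

Emit:
servo_tool([
  [0,0,0,0.006,0.0018,0,255],
  [0,0,0,0.0117,0.0044,0,255],
  [0,0,0,0.017,0.0079,0,255],
  [0,0,0,0.0217,0.0121,0,255],
  [0,0,0,0.0257,0.017,0,255],
])

```text
time_s: 54.05
eef_pos: [464.3, 115.7, 251.6]
eef_rot: [-179.8, -0.0, 86.9]
force: [-5.2, 2.6, 4.9]
gripper_width: 21.2
```

```bash
python3 -c "
from cr import *
rows(np.array([-50.6,-332.25]),[.15,.3,.45,.6,.75])"
```

```text
a 0.966 r 43.15 p [ -75.2 -296.8] f [-5.2  2.6  4.9] ftan -3.03 t 54.05 w 21.2
[[-0.0041, -0.0009, 0.0001, 0.0022, 0.0061, -0.0009, 255], [-0.0041, -0.0009, 0.0001, 0.0046, 0.0119, -0.001, 255], [-0.0041, -0.0009, 0.0001, 0.006, 0.0181, -0.001, 255], [-0.0041, -0.0009, 0.0001, 0.0065, 0.0243, -0.001, 255], [-0.0041, -0.0009, 0.0001, 0.0061, 0.0306, -0.001, 255]]
```

Emit:
servo_tool([
  [-0.004,0,0,0.0022,0.0061,0,255],
  [-0.004,0,0,0.0046,0.0119,0,255],
  [-0.004,0,0,0.006,0.0181,0,255],
  [-0.004,0,0,0.0065,0.0243,0,255],
  [-0.004,0,0,0.0061,0.0306,0,255],
])

```text
time_s: 54.55
eef_pos: [496.1, 121.6, 251.6]
eef_rot: [179.9, -0.2, 86.9]
force: [-1.3, 3.9, 1.7]
gripper_width: 21.3
```

```bash
python3 -c "
from cr import *
rows(np.array([-50.6,-332.25]),[.2,.4,.6,.8,1])"
```

```text
a 1.73 r 43.59 p [ -43.7 -289.2] f [-1.3  3.9  1.7] ftan -2.05 t 54.55 w 21.3
[[0.0015, -0.0033, -0.0001, -0.0037, 0.0079, -0.0009, 255], [0.0015, -0.0033, -0.0001, -0.0074, 0.0154, -0.0009, 255], [0.0015, -0.0033, -0.0001, -0.0126, 0.022, -0.0009, 255], [0.0015, -0.0033, -0.0001, -0.0189, 0.0275, -0.0009, 255], [0.0015, -0.0033, -0.0001, -0.0262, 0.0316, -0.0009, 255]]
```

Emit:
servo_tool([
  [0.0015,-0.003,0,-0.003,0.0079,0,255],
  [0.0015,-0.003,0,-0.0066,0.0154,0,255],
  [0.0015,-0.003,0,-0.0116,0.022,0,255],
  [0.0015,-0.003,0,-0.0178,0.0275,0,255],
  [0.0015,-0.003,0,-0.025,0.0316,0,255],
])

```text
time_s: 55.05
eef_pos: [527.0, 94.2, 251.6]
eef_rot: [180.0, -0.0, 86.9]
force: [-1.0, 1.9, 1.5]
gripper_width: 21.6
```

```bash
python3 -c "
from cr import *
rows(np.array([-50.0,-331.]),[.2,.4,.6,.8,1])"
```

```text
a 2.746 r 41.82 p [ -11.4 -314.9] f [-1.   1.9  1.5] ftan -2.13 t 55.05 w 21.6
[[0.0006, -0.0003, -0.0002, -0.008, 0.0026, -0.0009, 255], [0.0006, -0.0003, -0.0002, -0.0163, 0.0034, -0.0009, 255], [0.0006, -0.0003, -0.0002, -0.0246, 0.0025, -0.0009, 255], [0.0006, -0.0003, -0.0002, -0.0326, 0.0, -0.0009, 255], [0.0006, -0.0003, -0.0002, -0.04, -0.004, -0.0009, 255]]
fit c [ -50.34 -330.67] res [-0.    0.02 -0.02  0.01]
```

Emit:
servo_tool([
  [0,0,0,-0.008,0.0026,0,255],
  [0,0,0,-0.0163,0.0034,0,255],
  [0,0,0,-0.0246,0.0025,0,255],
  [0,0,0,-0.0326,0,0,255],
  [0,0,0,-0.04,-0.004,0,255],
])

```text
time_s: 55.55
eef_pos: [519.9, 54.1, 251.5]
eef_rot: [-179.9, -0.1, 86.8]
force: [-3.8, 6.5, 3.2]
gripper_width: 21.6
```

```bash
python3 -c "
from cr import *
rows(np.array([-50.34,-330.67]),[.2,.4,.6,.8,1])"
```

```text
a -2.515 r 42.01 p [ -16.3 -355.3] f [-3.8  6.5  3.2] ftan -2.69 t 55.55 w 21.6
[[-0.0014, -0.0013, -0.0012, -0.0063, -0.0056, -0.001, 255], [-0.0014, -0.0013, -0.0012, -0.0113, -0.0123, -0.001, 255], [-0.0014, -0.0013, -0.0012, -0.0149, -0.0198, -0.001, 255], [-0.0014, -0.0013, -0.0012, -0.0169, -0.028, -0.001, 255], [-0.0014, -0.0013, -0.0012, -0.0173, -0.0364, -0.001, 255]]
fit c [ -50.33 -330.67] res [-0.    0.02 -0.01  0.01  0.01]
```

Emit:
servo_tool([
  [-0.0014,0,0,-0.0063,-0.0056,0,255],
  [-0.0014,0,0,-0.0113,-0.0123,0,255],
  [-0.0014,0,0,-0.0149,-0.0198,0,255],
  [-0.0014,0,0,-0.0169,-0.028,0,255],
  [-0.0014,0,0,-0.0173,-0.0364,0,255],
])

```text
time_s: 56.05
eef_pos: [482.9, 38.8, 251.6]
eef_rot: [179.8, -0.2, 86.8]
force: [2.8, 6.2, -3.1]
gripper_width: 21.8
```

```bash
python3 -c "
from cr import *
rows(np.array([-50.33,-330.67]),[.2,.4,.6,.8,1])
c=snap('top','t14.png');T=c['img'][225:315,125:310]
cv2.imwrite('pics/t14z.png',cv2.resize(T,None,fx=4,fy=4,interpolation=cv2.INTER_CUBIC))
"
```

```text
a -1.52 r 41.99 p [ -52.5 -372.6] f [ 2.8  6.2 -3.1] ftan -2.16 t 56.05 w 21.8
[[0.0037, -0.0029, -0.002, 0.0012, -0.0083, -0.0009, 255], [0.0037, -0.0029, -0.002, 0.0041, -0.0162, -0.001, 255], [0.0037, -0.0029, -0.002, 0.0085, -0.0233, -0.001, 255], [0.0037, -0.0029, -0.002, 0.0142, -0.0295, -0.001, 255], [0.0037, -0.0029, -0.002, 0.021, -0.0344, -0.001, 255]]
fit c [ -50.33 -330.67] res [-0.    0.02 -0.02  0.    0.01 -0.01]
```

View pics/t14z.png

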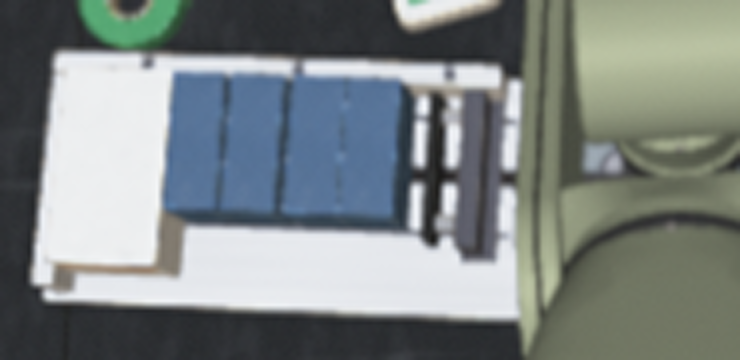

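Emit:
servo_tool([
  [0.0037,-0.003,-0.002,0.0012,-0.0083,0,255],
  [0.0037,-0.003,-0.002,0.0041,-0.0162,0,255],
  [0.0037,-0.003,-0.002,0.0085,-0.0233,0,255],
  [0.0037,-0.003,-0.002,0.0142,-0.0295,0,255],
  [0.0037,-0.003,-0.002,0.021,-0.0344,0,255],
])

```text
time_s: 56.6
eef_pos: [449.3, 61.7, 251.7]
eef_rot: [179.8, 0.0, 86.9]
force: [6.7, 0.4, -5.5]
gripper_width: 21.8
```

```bash
python3 -c "
from cr import *
rows(np.array([-50.33,-330.67]),[.2,.4,.6,.75,.9])
"
```

```text
a -0.515 r 42.42 p [ -87.3 -351.6] f [ 6.7  0.4 -5.5] ftan -2.64 t 56.6 w 21.8
[[0.0031, 0.0001, 0.0001, 0.0079, -0.003, -0.0008, 255], [0.0031, 0.0001, 0.0001, 0.0161, -0.0048, -0.0008, 255], [0.0031, 0.0001, 0.0001, 0.0245, -0.0049, -0.0008, 255], [0.0031, 0.0001, 0.0001, 0.0307, -0.0039, -0.0008, 255], [0.0031, 0.0001, 0.0001, 0.0367, -0.002, -0.0008, 255]]
fit c [ -50.44 -330.73] res [-0.09  0.01  0.06  0.13  0.06 -0.08  0.3 ]
```

Emit:
servo_tool([
  [0.003,0,0,0.0079,-0.003,0,255],
  [0.003,0,0,0.0161,-0.0048,0,255],
  [0.003,0,0,0.0245,-0.0049,0,255],
  [0.003,0,0,0.0307,-0.0039,0,255],
  [0.003,0,0,0.0367,-0.002,0,255],
])

```text
time_s: 57.1
eef_pos: [449.0, 98.8, 251.6]
eef_rot: [-179.9, 0.1, 86.9]
force: [-0.0, -3.2, 0.4]
gripper_width: 21.6
```

```bash
python3 -c "
from cr import *
rows(np.array([-50.5,-330.67]),[.05,.1,.15,.2,.25])
c=snap('top','t15.png');T=c['img'][225:315,125:310]
cv2.imwrite('pics/t15z.png',cv2.resize(T,None,fx=4,fy=4,interpolation=cv2.INTER_CUBIC))
"
```

```text
a 0.393 r 42.24 p [ -89.5 -314.5] f [-0.  -3.2  0.4] ftan -2.91 t 57.1 w 21.6
[[-0.0012, 0.0009, 0.0007, 0.0018, 0.0011, -0.0009, 255], [-0.0012, 0.0009, 0.0007, 0.0037, 0.002, -0.0009, 255], [-0.0012, 0.0009, 0.0007, 0.0055, 0.0031, -0.0009, 255], [-0.0012, 0.0009, 0.0007, 0.0073, 0.0042, -0.0009, 255], [-0.0012, 0.0009, 0.0007, 0.009, 0.0054, -0.0009, 255]]
fit c [ -50.5  -330.71] res [-0.16 -0.05  0.05  0.18  0.12 -0.06  0.26  0.26]
```

View pics/t15z.png

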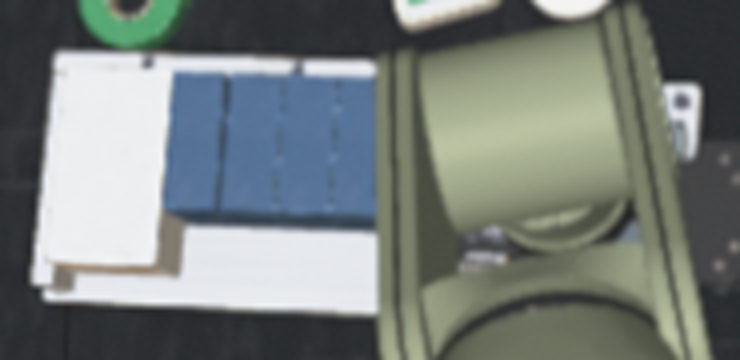

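Emit:
servo_tool([
  [0,0,0,0.0018,0.0007,0,255],
  [0,0,0,0.0037,0.0016,0,255],
  [0,0,0,0.0055,0.0027,0,255],
  [0,0,0,0.0073,0.0038,0,255],
  [0,0,0,0.009,0.005,0,255],
])

```text
time_s: 57.65
eef_pos: [454.8, 108.1, 251.6]
eef_rot: [-179.9, 0.0, 86.9]
force: [0.6, -3.1, 0.5]
gripper_width: 21.4
```

```bash
python3 -c "
from cr import *
rows(np.array([-50.5,-330.67]),[.05,.1,.15,.2,.25])
"
```

```text
a 0.653 r 42.42 p [ -84.2 -304.9] f [ 0.6 -3.1  0.5] ftan -1.98 t 57.65 w 21.4
[[-0.0013, 0.0003, 0.0004, 0.0014, 0.0016, -0.0009, 255], [-0.0013, 0.0003, 0.0004, 0.0029, 0.003, -0.0009, 255], [-0.0013, 0.0003, 0.0004, 0.0044, 0.0045, -0.0009, 255], [-0.0013, 0.0003, 0.0004, 0.0059, 0.0061, -0.0009, 255], [-0.0013, 0.0003, 0.0004, 0.0072, 0.0077, -0.0009, 255]]
fit c [ -50.56 -330.65] res [-0.23 -0.13  0.    0.21  0.2  -0.    0.23  0.18  0.36]
```

Emit:
servo_tool([
  [0,0,0,0.0014,0.0013,0,255],
  [0,0,0,0.0029,0.0027,0,255],
  [0,0,0,0.0044,0.0042,0,255],
  [0,0,0,0.0059,0.0058,0,255],
  [0,0,0,0.0072,0.0074,0,255],
])

```text
time_s: 58.15
eef_pos: [462.5, 115.1, 251.6]
eef_rot: [-179.9, 0.0, 86.9]
force: [-3.1, -1.6, 1.8]
gripper_width: 21.2
```

```bash
python3 -c "
from cr import *
rows(np.array([-50.5,-330.67]),[.03,.06,.09,.12,.15])
c=snap('top','t16.png');T=c['img'][225:315,125:310]
cv2.imwrite('pics/t16z.png',cv2.resize(T,None,fx=4,fy=4,interpolation=cv2.INTER_CUBIC))
c=snap('side','s16.png');T=c['img'][160:270,240:340]
cv2.imwrite('pics/s16z.png',cv2.resize(T,None,fx=5,fy=5,interpolation=cv2.INTER_CUBIC))
"
```

```text
a 0.897 r 42.41 p [ -77.  -297.5] f [-3.1 -1.6  1.8] ftan -3.42 t 58.15 w 21.2
[[-0.0024, 0.0002, 0.0002, 0.0004, 0.0013, -0.0009, 255], [-0.0024, 0.0002, 0.0002, 0.0012, 0.0023, -0.0009, 255], [-0.0024, 0.0002, 0.0002, 0.0019, 0.0033, -0.0009, 255], [-0.0024, 0.0002, 0.0002, 0.0026, 0.0044, -0.0009, 255], [-0.0024, 0.0002, 0.0002, 0.0032, 0.0055, -0.0009, 255]]
fit c [ -50.59 -330.6 ] res [-0.26 -0.19 -0.05  0.21  0.25  0.05  0.24  0.14  0.31  0.3 ]
```

View pics/t16z.png

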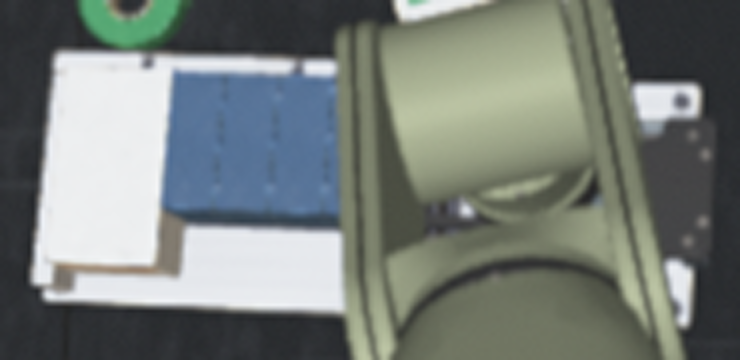

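View pics/s16z.png

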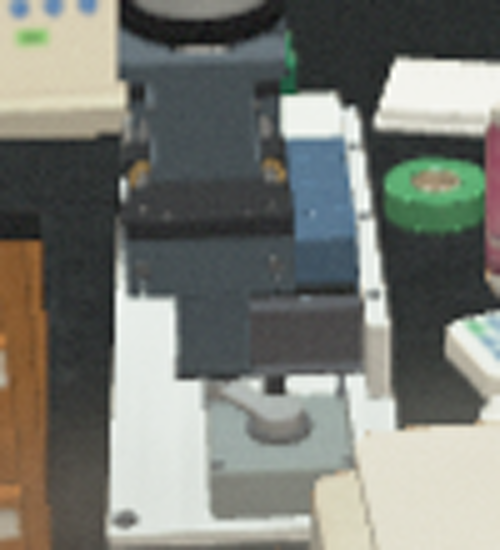

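Emit:
servo_tool([
  [0,0,0,0.0007,0.001,0,255],
  [0,0,0,0.0013,0.002,0,255],
  [0,0,0,0.0019,0.003,0,255],
  [0,0,0,0.0026,0.004,0,255],
  [0,0,0,0.0031,0.005,0,255],
])

```text
time_s: 58.75
eef_pos: [467.7, 118.2, 251.6]
eef_rot: [-179.9, -0.0, 86.9]
force: [-3.1, -0.7, 3.4]
gripper_width: 21.1
```

Emit:
servo_tool([
  [0,0,0,0,0,0,255],
  [0,0,0,0,0,0,255],
])

```text
time_s: 58.95
eef_pos: [467.8, 118.3, 251.6]
eef_rot: [-179.9, -0.0, 86.9]
force: [-2.6, 0.2, 2.7]
gripper_width: 21.8
```

```bash
python3 -c "
from cr import *
rows(np.array([-50.5,-330.67]),[.03,.06,.09,.12,.15])
"
```

```text
a 1.044 r 42.36 p [ -71.8 -294. ] f [-2.6  0.2  2.7] ftan -2.25 t 58.95 w 21.8
[[-0.0021, -0.0007, -0.0001, 0.0003, 0.0013, -0.0009, 255], [-0.0021, -0.0007, -0.0001, 0.0009, 0.0024, -0.0009, 255], [-0.0021, -0.0007, -0.0001, 0.0014, 0.0035, -0.0009, 255], [-0.0021, -0.0007, -0.0001, 0.002, 0.0047, -0.0009, 255], [-0.0021, -0.0007, -0.0001, 0.0024, 0.0058, -0.0009, 255]]
fit c [ -50.6  -330.56] res [-0.28 -0.22 -0.08  0.21  0.29  0.09  0.25  0.11  0.27  0.27  0.22]
```

Emit:
servo_tool([
  [0,0,0,0,0,0,100],
  [0,0,0,0,0,0,100],
  [0,0,0,0,0,0,100],
  [0,0,0,0,0,-0.04,100],
  [0,0,0,0,0,-0.09,100],
])

```text
time_s: 59.45
eef_pos: [467.6, 118.1, 340.7]
eef_rot: [-179.6, 0.0, 86.9]
force: [1.0, 0.2, -0.0]
gripper_width: 55.1
```

Emit:
servo_tool([
  [0,0,0,-0.02,-0.04,-0.03,100],
  [0,0,0,-0.06,-0.07,-0.03,100],
  [0,0,0,-0.11,-0.08,-0.03,100],
  [0,0,0,-0.16,-0.09,-0.03,100],
  [0,0,0,-0.21,-0.1,-0.03,100],
])

```text
time_s: 59.95
eef_pos: [357.0, -82.2, 372.1]
eef_rot: [-179.7, 0.1, 87.0]
force: [1.2, 0.1, -0.3]
gripper_width: 55.6
```

Emit:
servo_tool([
  [0,0,0,-0.05,0,0,100],
  [0,0,0,-0.1,0,0,100],
  [0,0,0,-0.1,0,0,100],
])

```text
time_s: 60.25
eef_pos: [351.4, -186.8, 372.5]
eef_rot: [-179.9, 0.2, 86.5]
force: [0.2, -0.5, -0.2]
gripper_width: 55.5
```

```bash
python3 -c "
from cr import *
from meas import blues
c=snap('top','t17.png');T=c['img'][225:315,125:310]
cv2.imwrite('pics/t17z.png',cv2.resize(T,None,fx=4,fy=4,interpolation=cv2.INTER_CUBIC))
for v in (252,262,272,276): print(v,c['img'][v,220:256].mean(1).round().astype(int))
c0=c
print(look(c))
P=cloud(c)
m=(P[...,2]>64)&(P[...,2]<80)&(P[...,1]>180)&(P[...,1]<420)&(P[...,0]>400)&(P[...,0]<570)&blues(c)
cc=np.array([inC(p) for p in P[m]])
for k in range(4):
  s=(abs(cc[:,1]+80+32*k-1)<10);print(k,np.percentile(cc[s,0],[1,3,50,97,99]))
print(np.percentile(cc,[1,3,50,97,99],axis=0).T)
c=snap('side','s17.png');T=c['img'][160:270,240:340]
cv2.imwrite('pics/s17z.png',cv2.resize(T,None,fx=5,fy=5,interpolation=cv2.INTER_CUBIC))
"
```

```text
252 [112  84  60  52  47  48  56  93 140 154 120  99 100 101 101  90  62  65
  92  99 119 182 232 236 235 234 234 234 236 236 236 235 235 234 234 234]
262 [101  71  53  49  48  46  33  73 128 128 105  99 100 100  93  62  59  85
  97 111 166 229 234 233 233 233 233 233 233 233 232 232 232 232 232 232]
272 [ 88  58  51  48  44  34  45  96 134 112  99  98 100  93  69  54  71  94
 103 139 199 221 222 222 221 218 212 208 209 208 207 208 205 198 196 196]
276 [ 72  51  46  46  44  32  73 128 129 105  97  98 100  94  62  57  82  96
 105 159 227 233 232 232 231 231 231 231 231 231 231 231 231 230 230 230]
(array([469.57502092, 116.50791052]), array([469.77764631, 116.62409654,  97.79364182]), np.int64(61))
0 [-81.296 -80.048 -43.3    -6.32   -4.584]
1 [-81.911 -79.833 -43.15   -5.902  -4.3  ]
2 [-81.23  -80.345 -43.4    -5.365  -3.54 ]
3 [-81.121 -80.268 -43.85   -5.379  -4.093]
[[ -81.593  -80.379  -43.5     -5.921   -4.307]
 [-191.8   -189.8   -131.     -71.421  -68.914]]
```

View pics/t17z.png

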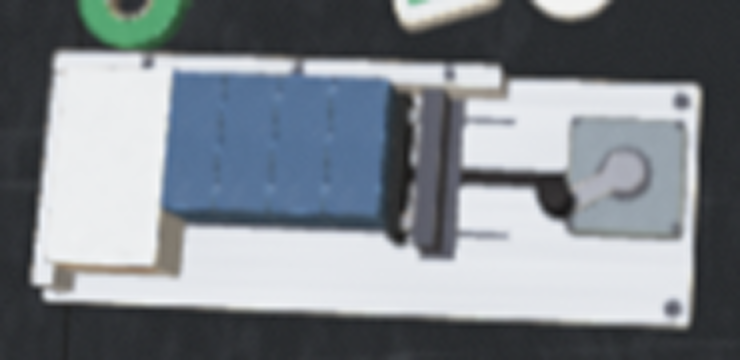

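View pics/s17z.png

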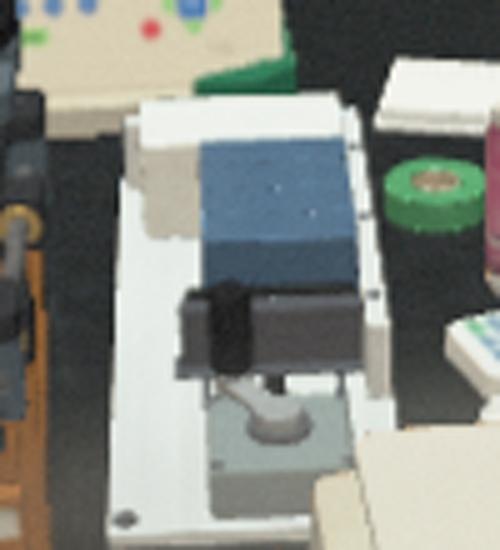

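```bash
python3 -c "
from g import *
c=snap('top')
old=cv2.imread('pics/t11.png');new=c['img']
for v in (250,254,258,262,276,280): print(v,old[v,246:272].mean(1).round().astype(int));print('   ',new[v,220:244].mean(1).round().astype(int))
def bedge(img,v,lo,hi):
  g=img[v].mean(1);d=np.abs(np.diff(g[lo:hi]));i=d.argmax();return lo+i+.5
# rear edge of jaw block (block->white/gearbox) & jaw travel
f=lambda u,v,z:inC(atz(c,u,v,z))
# new block rear edge at half level 165
for v in (252,262,276):
  g=new[v].mean(1); i=[k for k in range(236,246) if g[k]<165<=g[k+1]][0]; u=i+(165-g[i])/(g[i+1]-g[i]); print(v,u,f(u,v,10),f(u,v,46))
print(env.mark_of('pad_face','top'))
a=new[240:295,215:250];b=old[240:295,243:278]
cv2.imwrite('pics/cmp.png',cv2.resize(np.hstack([b,a]),None,fx=10,fy=10,interpolation=cv2.INTER_CUBIC))
"
```

```text
250 [215 214 213 194 126  61  50  88 164 225 232 226 186 121  97 100 101  95
  82  82  97 104 128 184 226 229]
    [117  97  67  52  47  48  41  49 123 185 145 104  99 102 101  94  66  70
  99 109 121 167 212 220]
254 [182 188 201 186 114  55  52 105 163 178 176 166 136 105  99 101 101  92
  69  71  94 103 111 137 164 177]
    [114  84  59  48  48  46  60 114 157 143 108  98 100 102  98  81  59  69
  94  99 111 147 179 185]
258 [234 234 235 222 126  48  40  64 148 226 232 222 159 108  98  99 100  89
  64  74 103 131 157 165 166 166]
    [119  82  57  50  48  45  34  46 100 143 116  98  99 101  93  69  56  75
  95 105 158 228 235 234]
262 [234 234 231 189 101  46  44  71 156 228 234 222 149 101  99 100 100  92
  69  82 113 144 161 164 165 165]
    [100  71  52  49  48  46  32  74 129 129 104  98  99 100  95  62  59  86
  98 109 167 229 234 233]
276 [232 229 187  98  46  41  64 150 228 234 222 153 101  97  99  97  88  63
  74 102 130 157 165 165 166 166]
    [ 71  52  46  48  43  33  73 128 128 105  96 100 100  94  62  57  82  96
 106 159 227 233 232 232]
280 [235 229 165  81  48  82 135 166 181 180 167 124  99  99  98 100  91  69
  81 104 121 128 141 145 108  62]
    [ 70  59  49  47  61 114 165 166 125  99  96  99  98  91  62  61  89  97
 111 169 230 235 234 234]
252 240.7340425531915 [  -6.3 -229. ] [ -13.5 -234.5]
262 239.96 [ -31.  -228.7] [ -37.5 -234.2]
276 239.0886699507389 [ -65.3 -228.8] [ -70.8 -234.3]
[{'centre': [223.1, 269.6], 'p': 0.69}, {'centre': [283.2, 266.8], 'p': 0.61}, {'centre': [202.9, 264.5], 'p': 0.46}]
```

View pics/cmp.png

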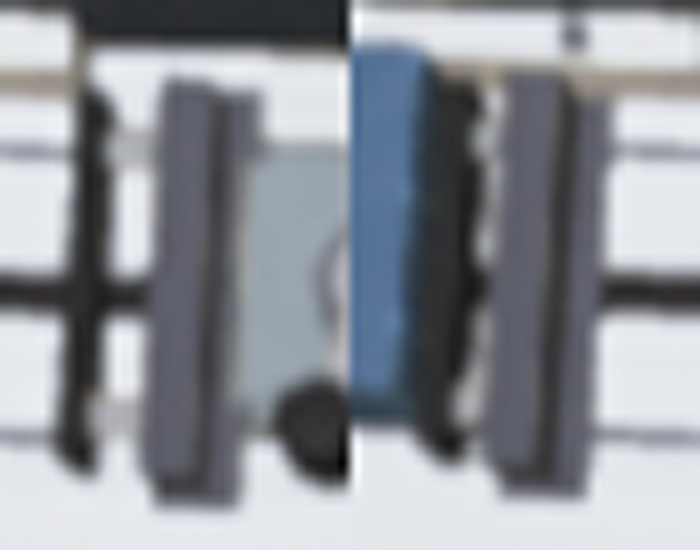

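```bash
python3 -c "
from g import *
c=snap('top','t18.png')
for t in('petri','lab_timer','tape','film_carton'): print(t,[(round(d['p'],2),np.round(d['bbox'])) for d in env.find_in(t,'top')][:1])
P=cloud(c);w=(c['img'].min(2)>190)&(P[...,2]>64)&(P[...,2]<76)&(P[...,1]>320)&(P[...,1]<425)&(P[...,0]>400)&(P[...,0]<570)
cc=np.array([inC(p) for p in P[w]]);print(np.percentile(cc,[1,50,99],axis=0).T,w.sum())
print(env.finish_job())
"
```

```text
petri [(0.73, array([255., 206., 280., 230.]))]
lab_timer [(0.86, array([221., 201., 248., 234.]))]
tape [(0.94, array([149., 211., 172., 236.]))]
film_carton [(0.7, array([136., 242., 169., 295.]))]
[[-114.4  -59.6   -3.1]
 [ -63.7  -32.8   -2. ]] 1268
the job is handed in; nothing more can be done
None
```

The row is packed and clamped, and the job was handed in at about 60 s of the 210 s allowed; no verdict came back. I pushed the film carton home into the corner first. Then I placed all four slide boxes one after another, each pressed to about 10–13 N against the row and the back fence. The crank was turned clockwise from about 0.17 to about 7.33 rad, and I let go of it.

**Final pictures:**
- The carton measures at x ≈ -59.6, y ≈ -32.8 mm against -57.5 and -32 nominal, which is within camera error.
- The four boxes look flush in one row, with their back ends in line to within about 1 mm.
- The petri dish, timer and tape are where they started.

**Checks that were less clear:**
- **Gaps before clamping:** when I pushed the boxes' front ends against the back fence, gaps of 1–2 mm opened between some of them. I first saw this with the jaw already part way in, so the jaw closed the row rather than the gripper. The last picture shows no gaps.
- **Pad compression:** the crank angle gives a jaw travel of about 70 mm, so the pad should be in by about 5 mm. A rough reading from the picture gave about 6 mm. The rise in crank force when the pad met the row was too small to confirm it separately.

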